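# Draw the round bar from the offcut pot and butt it in the V rest

## Robot

A 7-joint arm with a two-finger parallel gripper is mounted at the origin on a cart in front of the work surface, level with it; the furniture and walls round the work are solid. World frame = base frame: x ahead of the robot, y to its left, z up, the work surface at z = 0. Lengths are in m, angles in rad, forces in N, time in s.
With the tool pointing down it reaches from about 0.425 to 0.875 m from the base axis. Payload 4.7 kg.
Tool frame: the origin (TCP) lies on the centre line of the jaws, within the pads' length; the fingertips stand 19 mm ahead of it and the grasp point (between the pads) is the TCP (ctrl.nose_length is the distance from the TCP to the fingertips, in m); z points along the fingers, x is the direction in which the jaws open and shut, and the axes are right-handed (so a half turn about z gives the same grasp; the last joint's range is limited). The gripper opens to 87 mm and grips with 3 to 60 N. Pads are 19 mm wide; open, the fingers measure 117 mm over their backs; the gripper's body (75 mm by 190 mm) begins 51 mm behind the grasp point.
Start: joints at [1.286, 0.321, -0.07, 1.45, 0.023, 1.371, -0.057], TCP at [0.191, -0.621, 0.242] pointing down, gripper open.
Joint ranges: [-2.86, 2.86], [-0.3, 2.09], [-1.38, 1.24], [0.06, 2.45], [-1.56, 4.7], [0.09, 2.05], [-2.69, 2.69]. Speed limits (rad/s): [2.57, 2.57, 3.14, 3.14, 3.14, 3.14, 3.14].

## Interface

Orientations are given as a rotation vector (axis times angle).
In Python, from bench import ctrl gives the robot as it stands. The module is installed in compiled form; this text tells all that it offers.
- The arm moves only by the shell command python3 -m crank 'ROWS' [OPENING] [FORCE]. ROWS is a JSON object of lists of equal length, an entry for each row: "dp": the shift along the tool's x, y, z in cm, a list of three; "delta_rot": the turn, a rotation vector about the tool's x, y, z in rad, a list of three. In form: {"dp": [[x, y, z], ...], "delta_rot": [[rx, ry, rz], ...]}. A call has exactly 8 rows; each row shifts and turns the commanded pose from where the row before left it, along the tool's axes as they then stand; what a row does not reach is not made up. A row lasts 1/10 s, in which the tool goes at most 50 mm and 8.59 degrees, less where a joint would pass 70% of its speed; a pose out of reach is approached as far as the arm can. A call with a gripper value outside its range is refused whole. OPENING is the finger opening in cm, from 0 to 8.7, set as the call begins (- or left out, the last holds). The fingers move at their own pace and stop on an object; FORCE is the grip in N (left out, the last holds). Time passes only in rows, so rows that do not move let the fingers close, or fill a call up. It gives the time, the measured TCP pose, the force and the opening at its end, in the units of the state.
- ctrl.get_state(): the state, without advancing time (a new reading comes with each control period).
- ctrl.get_image(name): name is "scene" or "top"; returns the picture (400x640x3 uint8, blue, green, red); there is no depth.
- ctrl.camera_info(name): a dict with "camera_matrix" (3x3 intrinsics, pixels), "xyz" and "orientation" of the camera in the world. Camera axes: x right, y down, z forward; pixel columns grow to the right and rows downward; lengths in m; the calibration is good to about 2 mm. A picture is of the moment at which its call begins. camera_info takes no time and is no camera call.
- ctrl.close_job(): hands the job in, once; it reports no verdict.
The state is a dict: "time": time; "joint_positions": joint angles; "qd": joint speeds; "joint_torque": joint torques, N m; "position": TCP position; "tool_rot": TCP orientation; "ft_force": force on the tool from outside, world axes, zero at the start; "torque": the same for the moment, N m; "grip_width": opening from 0.0 (shut) to 1.0 (fully open).
Only numpy, scipy, OpenCV 4.12 (cv2) and the standard library are available. Lean on these libraries where they do the work, as an engineer would, in place of code of your own. Each camera call takes 0.05 s, during which the arm holds its last target.

## Task

Draw the leaning round steel bar out of the upright blue pot, leaving the pot standing. Lay the bar down in both V saddles of the grey rest and slide it along until its end butts against the yellow end stop, gently, so that the stop is not pushed along. Leave the pot and the loose tube, nut and nozzle where they are.

Things in the scene. Friction and masses are not known exactly. Their poses are not given: they have to be found in the camera images.
- bar_center (a point): Centre of the loose grey round steel bar, 16 mm diameter, 140 mm long, about 0.2 to 0.35 kg, both ends flat and alike. It lies along this point's y axis (ends at -70 and +70 mm). At the start it leans in the pot about 35 degrees off upright, +y end up; about 54 mm of it stands out past the rim, toward the pot's +x. Only its weight holds it.
- pot_mouth (a point): Centre of the mouth of the upright blue pot, 76 mm above the table: a pipe of 68 mm outer and 62 mm inner diameter, welded on a dark 100 x 100 x 6 mm plate, inner floor 6 mm above the table. Axes: z up; the bar leans toward +x. Loose, 0.9 kg. A fixed fume hood hangs 0.38 m above the back of the table (x beyond 0.63 m, y -0.24 to 0.1 m): keep wrist and arm clear of it.
- jig_seat (a point): On the fixed grey rest: base plate 80 x 200 mm (x, y), top 8 mm above the table. Two 10 mm thick, upward-open 90-degree V saddles, 31 mm wide on top, 40 mm above the table, are centred 29 mm either side of this point along y. A 16 mm bar seated in both has its axis along y through this point, 36 mm above the table. Stop on the -y side; past the +y saddle the plate is bare.
- stop_face (a point): Middle of the face of the yellow end stop (44 mm wide, its top 54 mm above the table, 12 mm thick), 36 mm above the table, on the line of the bar's axis. The face looks along +y, toward the saddles (same axes as jig_seat). The bar, butted, has its centre 70 mm from this point along +y.
- end_stop (a joint): Where the stop stands on its track, m; grows as it is pushed away from the saddles (along -y). Only friction of about 12 N holds it.
- tube_center (a point): Centre of a loose round tube offcut, 42 mm diameter, 48 mm tall, standing on end. Bystander.
- nut_center (a point): Centre of a loose hexagon nut, 27 x 31 x 15 mm, lying flat. Bystander.
- nozzle_center (a point): Centre of a loose copper gas nozzle, 25 x 68 x 25 mm, lying along its y. Bystander.
Mind the look-alikes: they are no part of the job. There is more than one size of the part that bears bar_center; the job needs the larger.

How it is judged:
On the way:
1. the bar is drawn right out of the pot and the pot stands ((height (world z) of bar_center above 0.145 m or horizontal distance between bar_center and pot_mouth above 0.11 m) and contact force between bar and pot below 0.1 N and angle between pot_mouth's own z axis and vertical below 0.1 rad), for 0.1 s.
At the end, for the whole second after the job is handed in: The bar rests in both V saddles (within 3 mm sideways and in height, 0.06 rad in line), its end within 2.5 mm of the stop; the stop has moved less than 6 mm; the pot stands upright within 40 mm of its place; tube, nut and nozzle are within 30 mm of theirs (angle between the y axis of bar_center and the y axis of jig_seat, either way round below 0.06 rad and x of bar_center in the frame of jig_seat between -0.003 and 0.003 m and z of bar_center in the frame of jig_seat between -0.003 and 0.003 m and y of bar_center in the frame of stop_face between 0.067 and 0.0725 m and linear speed of bar below 0.02 m/s and distance of stop_face from where it was at the start of the episode below 0.006 m and angle between pot_mouth's own z axis and vertical below 0.1 rad and distance of pot_mouth from where it was at the start of the episode below 0.04 m and distance of each of tube_center, nut_center, nozzle_center from where it was at the start of the episode below 0.03 m); the robot touches nothing.
It fails at once if the end stop is pushed along by 6 mm or more (distance of stop_face from where it was at the start of the episode above 0.006 m).
It fails at once if the pot is tipped by more than 0.35 rad (angle between pot_mouth's own z axis and vertical above 0.35 rad).
It fails at once if the tube, nut or nozzle is pushed away by 30 mm (distance of any of tube_center, nut_center, nozzle_center from where it was at the start of the episode above 0.03 m).
It also fails if it takes over 40 s, if anything falls off the work surface, if the arm or the gripper's body presses on something with over 40 N, if the wrist force passes 120 N, or if a joint passes its speed limit or range.

## Working session

There is one attempt and no reset: what is moved stays moved. The work goes in short steps, Python scripts to look and compute and a shell command to move; the robot and the scene stay as the last step left them, time stands still between calls to the robot, and variables do not carry over. Pictures are saved under pics/ and viewed, and the job is handed in when it is done.

```bash
mkdir -p pics; ls; python3 - <<'E'
from bench import ctrl
import cv2,numpy as np
s=ctrl.get_state(); print({k:np.round(v,3).tolist() for k,v in s.items()})
for n in("scene","top"):
    cv2.imwrite(f"pics/{n}0.png",ctrl.get_image(n)); c=ctrl.camera_info(n); print(n,{k:np.round(v,4).tolist() for k,v in c.items()})
print(ctrl.nose_length)
E
```

```text
pics
{'time': 0.0, 'joint_positions': [1.286, 0.322, -0.07, 1.452, 0.023, 1.371, -0.057], 'qd': [0.0, 0.002, 0.002, -0.0, 0.001, -0.003, 0.0], 'joint_torque': [0.001, -49.129, -0.404, -31.253, -0.064, 0.044, 0.0], 'position': [0.191, -0.621, 0.24], 'tool_rot': [-2.527, 1.865, 0.003], 'ft_force': [0.463, -0.421, 0.131], 'torque': [-0.01, -0.018, -0.033], 'grip_width': 0.998}
scene {'camera_matrix': [[385.5675, 0.0, 323.315], [0.0, 385.5675, 199.8106], [0.0, 0.0, 1.0]], 'xyz': [0.0429, 0.3836, 0.5829], 'orientation': [-1.1431, 2.1879, -1.1169]}
top {'camera_matrix': [[439.6223, 0.0, 324.6545], [0.0, 439.6223, 202.933], [0.0, 0.0, 1.0]], 'xyz': [0.5216, 0.0058, 0.9539], 'orientation': [-2.1668, 2.1642, -0.1358]}
0.019
```

View pics/scene0.png

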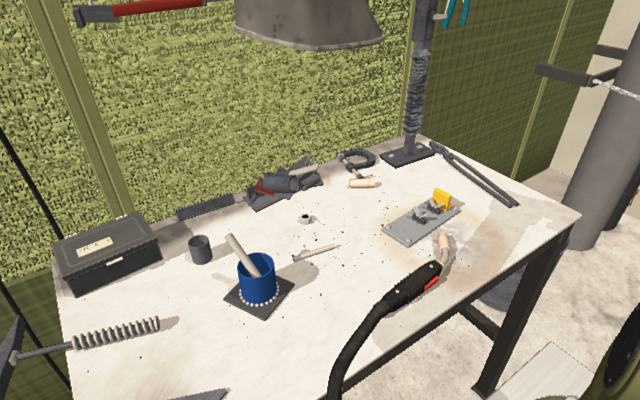

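View pics/top0.png

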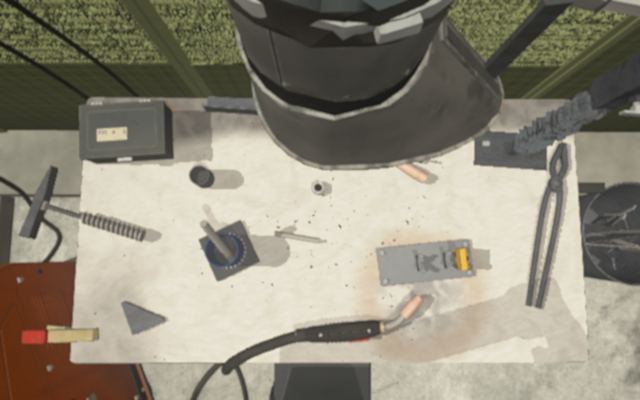

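The scene view shows the blue pot at (257,280) with the bar leaning out toward (232,238), and the rest at (420,222) with the yellow stop at (443,198). In the top view the pot is at (228,250), the bar tip at (206,223), the rest at (427,262) and the stop at (461,258). Next I'll zoom in to measure.

```bash
python3 - <<'E'
import cv2,numpy as np
a=cv2.imread('pics/scene0.png');b=cv2.imread('pics/top0.png')
def z(im,x,y,w,h,k): return cv2.resize(im[y:y+h,x:x+w],None,fx=k,fy=k,interpolation=cv2.INTER_CUBIC)
A=np.hstack([z(a,210,220,100,100,4),z(b,180,200,100,100,4)])
B=np.hstack([z(a,370,180,100,75,4),z(b,370,225,100,75,4)])
cv2.imwrite('pics/zoomA.png',A);cv2.imwrite('pics/zoomB.png',B)
E
```

```text
(no output)
```

View pics/zoomA.png

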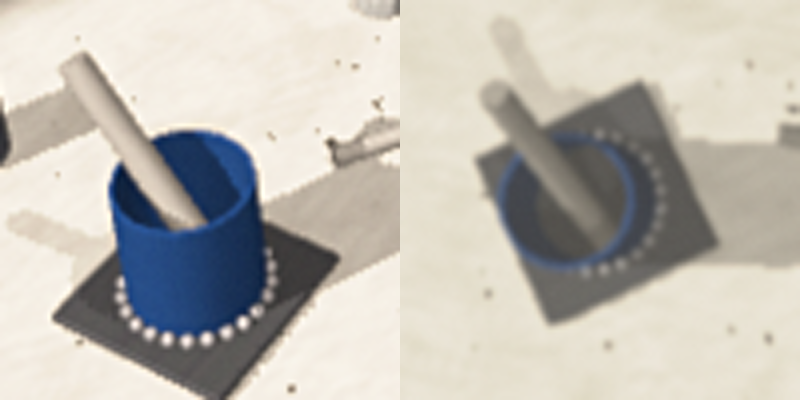

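View pics/zoomB.png

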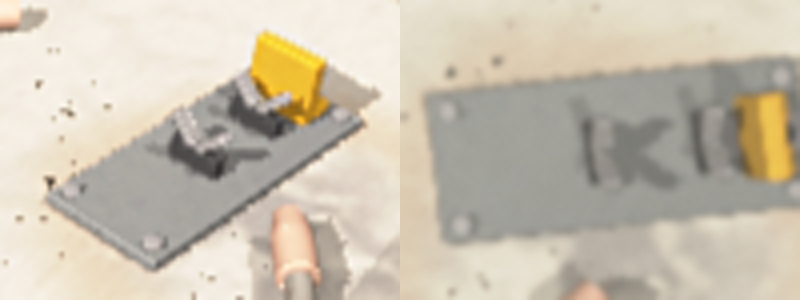

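```bash
cat > h.py <<'E'
from bench import ctrl
import cv2,numpy as np
from scipy.spatial.transform import Rotation as R
def cam(n):
    c=ctrl.camera_info(n);return np.array(c['camera_matrix']),np.array(c['xyz']),R.from_rotvec(c['orientation']).as_matrix()
def ray(n,uv):
    K,t,M=cam(n);uv=np.atleast_2d(uv).astype(float)
    d=(M@np.linalg.inv(K)@np.c_[uv,np.ones(len(uv))].T).T
    return t,d/np.linalg.norm(d,axis=1)[:,None]
def plane(n,uv,z):
    t,d=ray(n,uv);return t+d*((z-t[2])/d[:,2])[:,None]
def tri(u1,u2):
    a,d=ray('scene',u1);b,e=ray('top',u2);d=d[0];e=e[0]
    A=np.c_[d,-e];s=np.linalg.lstsq(A,b-a,rcond=None)[0]
    p,q=a+s[0]*d,b+s[1]*e;return (p+q)/2,np.linalg.norm(p-q)
def proj(n,P):
    K,t,M=cam(n);q=(K@M.T@(np.atleast_2d(P)-t).T).T;return q[:,:2]/q[:,2:]
E
python3 - <<'E'
from h import *
np.set_printoptions(precision=4,suppress=True)
a=cv2.imread('pics/scene0.png');b=cv2.imread('pics/top0.png')
zs=lambda x,y:(210+x/4,220+y/4); zt=lambda x,y:(180+(x-400)/4,200+y/4)
print('tip',tri(zs(76,62),zt(494,95)))
print('tip@.125',plane('top',zt(494,95),.125),plane('scene',zs(76,62),.125))
for n,im,(x0,y0,x1,y1) in(('scene',a,(220,240,300,310)),('top',b,(190,225,250,285))):
    hsv=cv2.cvtColor(im,cv2.COLOR_BGR2HSV);m=cv2.inRange(hsv,(100,90,30),(125,255,255));k=np.zeros_like(m);k[y0:y1,x0:x1]=m[y0:y1,x0:x1]
    ys,xs=np.nonzero(k);print(n,'blue bbox',xs.min(),xs.max(),ys.min(),ys.max())
# rim edges top (outer), from the zoom
print('pot top',plane('top',[zt(497,200),zt(636,200),zt(567,132),zt(567,269)],.076))
print('pot scene',plane('scene',[zs(109,190),zs(257,180),zs(183,130),zs(185,233)],.076))
# rest
for n,im,(x0,y0,x1,y1) in(('scene',a,(370,180,470,255)),('top',b,(365,225,485,300))):
    hsv=cv2.cvtColor(im,cv2.COLOR_BGR2HSV);y=cv2.inRange(hsv,(18,140,80),(32,255,255));k=np.zeros_like(y);k[y0:y1,x0:x1]=y[y0:y1,x0:x1]
    c=max(cv2.findContours(k,0,1)[0],key=cv2.contourArea);r=cv2.boxPoints(cv2.minAreaRect(c));print(n,'yellow',r.round(1).tolist())
# plate: top
g=cv2.inRange(cv2.cvtColor(b,cv2.COLOR_BGR2HSV),(0,0,60),(179,40,150));k=np.zeros_like(g);k[228:296,365:480]=g[228:296,365:480]
cv2.imwrite('pics/m.png',cv2.resize(np.hstack([k[220:300,360:490],]),None,fx=5,fy=5))
cv2.imwrite('pics/zt.png',cv2.resize(b[225:300,370:490],None,fx=6,fy=6,interpolation=cv2.INTER_CUBIC))
E
```

```text
tip (array([0.5784, 0.2263, 0.1233]), np.float64(0.0019136496306494377))
tip@.125 [[0.5787 0.2267 0.125 ]] [[0.5757 0.2261 0.125 ]]
scene blue bbox 237 275 253 303
top blue bbox 236 236 255 256
pot top [[0.53   0.2366 0.076 ]
 [0.5301 0.1679 0.076 ]
 [0.5637 0.2029 0.076 ]
 [0.4962 0.201  0.076 ]]
pot scene [[0.5416 0.2327 0.076 ]
 [0.5086 0.1746 0.076 ]
 [0.5577 0.1875 0.076 ]
 [0.4982 0.2162 0.076 ]]
scene yellow [[427.79998779296875, 202.39999389648438], [435.3999938964844, 187.1999969482422], [455.79998779296875, 197.39999389648438], [448.20001220703125, 212.60000610351562]]
top yellow [[453.6000061035156, 249.8000030517578], [464.8999938964844, 248.10000610351562], [468.0, 268.70001220703125], [456.79998779296875, 270.3999938964844]]
```

View pics/zt.png

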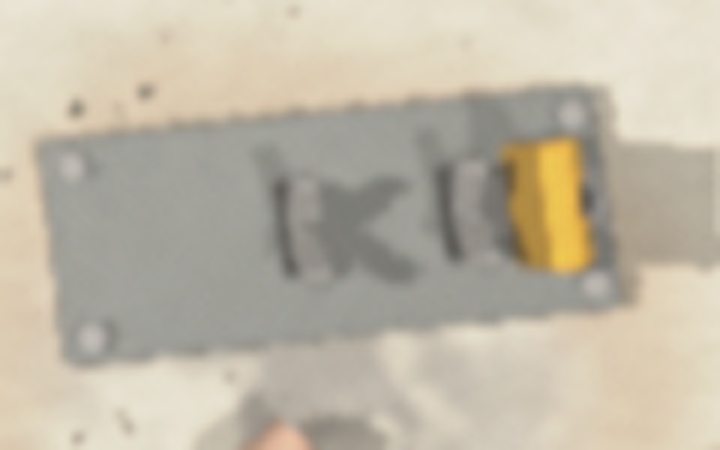

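```bash
python3 - <<'E'
from h import *
np.set_printoptions(precision=4,suppress=True)
f=lambda *p:np.array([(370+x/6,225+y/6) for x,y in p])
P=plane('top',f((38,140),(600,88),(632,300),(68,362)),.008);print('plate',P,'edges',np.linalg.norm(P-np.roll(P,-1,0),axis=1))
bx=P.mean(0)
e=((P[0]-P[1])+(P[3]-P[2]));yj=e/np.linalg.norm(e);xj=np.array([yj[1],-yj[0],0]);print('center',bx,'yj',yj,'az',np.degrees(np.arctan2(yj[1],yj[0])))
J=lambda p:np.c_[(p-bx)@xj,(p-bx)@yj]
print('stop face bottom z8',J(plane('top',f((503,150),(519,265)),.008)))
print('stop face top edge z54',J(plane('top',f((537,143),(556,272)),.054)))
print('stop back edge z54',J(plane('top',f((578,140),(592,268)),.054)))
# saddles: top faces z=40 corners
print('saddle A top',J(plane('top',f((280,180),(312,175),(298,278),(332,275)),.040)))
print('saddle B top',J(plane('top',f((447,162),(484,160),(462,260),(497,258)),.040)))
# scene checks: zoomB scene
g=lambda *p:np.array([(370+x/4,180+y/4) for x,y in p])
print('scene plate corners',J(plane('scene',g((48,198),(152,268),(362,122)),.008)))
print('scene stop face top edge',J(plane('scene',g((258,34),(325,66)),.054)))
print('scene saddles tips A',J(plane('scene',g((178,112),(228,136),(168,121),(218,147)),.040)))
print('scene saddles tips B',J(plane('scene',g((240,74),(290,98),(230,83),(281,107)),.040)))
cv2.imwrite('pics/zs.png',cv2.resize(cv2.imread('pics/scene0.png')[180:255,370:470],None,fx=8,fy=8,interpolation=cv2.INTER_CUBIC))
E
```

```text
plate [[ 0.5345 -0.1133  0.008 ]
 [ 0.5532 -0.3153  0.008 ]
 [ 0.4781 -0.3238  0.008 ]
 [ 0.4564 -0.1229  0.008 ]] edges [0.2029 0.0756 0.2021 0.0787]
center [ 0.5056 -0.2188  0.008 ] yj [-0.0998  0.995   0.    ] az 95.729584288756
stop face bottom z8 [[ 0.0193 -0.0631]
 [-0.0216 -0.0633]]
stop face top edge z54 [[ 0.0214 -0.0611]
 [-0.0222 -0.0616]]
stop back edge z54 [[ 0.0211 -0.0751]
 [-0.0221 -0.074 ]]
saddle A top [[ 0.0174  0.0246]
 [ 0.018   0.0134]
 [-0.0164  0.0226]
 [-0.0165  0.0108]]
saddle B top [[ 0.0178 -0.0336]
 [ 0.0172 -0.0464]
 [-0.0159 -0.0344]
 [-0.0164 -0.0465]]
scene plate corners [[ 0.0335  0.1042]
 [-0.0436  0.1051]
 [-0.0429 -0.0946]]
scene stop face top edge [[ 0.0207 -0.0642]
 [-0.0258 -0.0662]]
scene saddles tips A [[ 0.0128  0.0193]
 [-0.0204  0.0158]
 [ 0.0111  0.0306]
 [-0.023   0.0283]]
scene saddles tips B [[ 0.0127 -0.0392]
 [-0.0216 -0.0416]
 [ 0.0109 -0.0271]
 [-0.0235 -0.0301]]
```

View pics/zs.png

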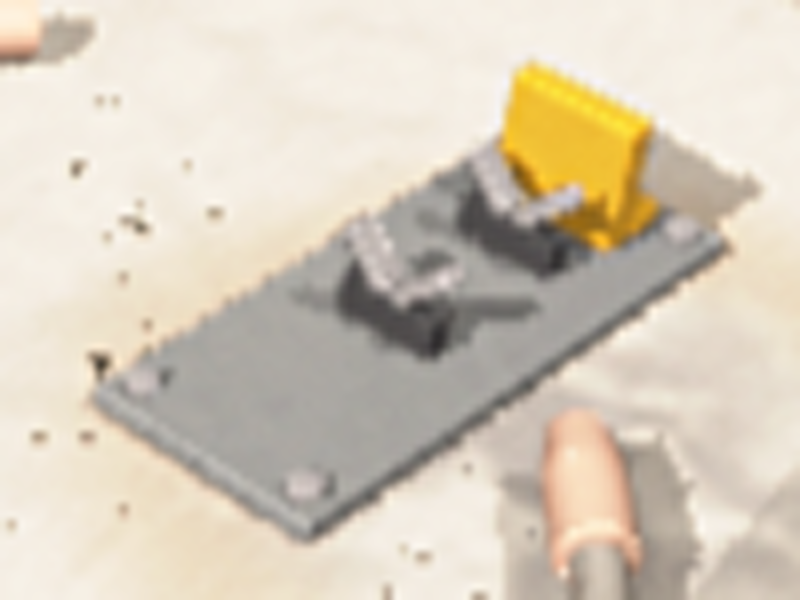

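```bash
cat >> h.py <<'E'
def cur():
    s=ctrl.get_state();T=np.eye(4);T[:3,:3]=R.from_rotvec(s['tool_rot']).as_matrix();T[:3,3]=s['position'];return T,s
def pose(p,az,t,lean_az,flip=1):
    # tool z tilted t deg off straight-down toward lean_az(deg); jaws x along az
    la=np.radians(lean_az);t=np.radians(t);z=np.array([np.sin(t)*np.cos(la),np.sin(t)*np.sin(la),-np.cos(t)])
    a=np.radians(az);x=flip*np.array([np.cos(a),np.sin(a),0]);x-=z*(x@z);x/=np.linalg.norm(x)
    T=np.eye(4);T[:3,:3]=np.c_[x,np.cross(z,x),z];T[:3,3]=p;return T
def rows(T0,T1,N):
    from scipy.linalg import logm,expm
    D=expm(np.real(logm(np.linalg.inv(T0)@T1))/N)
    print('N',N,'dp cm',(D[:3,3]*100).round(2).tolist(),'rot',R.from_matrix(D[:3,:3]).as_rotvec().round(4).tolist(),'deg/row',round(np.degrees(np.linalg.norm(R.from_matrix(D[:3,:3]).as_rotvec())),2))
    T=T0.copy();o=[]
    for i in range(N): T=T@D;o.append(T[:3,3].round(3).tolist())
    print('path',o[::max(1,N//6)])
E
python3 - <<'E'
from h import *
np.set_printoptions(precision=4,suppress=True)
T,s=cur();print(T)
u=np.array([np.sin(.611)*np.cos(.436),np.sin(.611)*np.sin(.436),np.cos(.611)])
G=np.array([.578,.2265,.124])-.025*u;print(G)
az=25
for fl in(1,-1):
  P=pose(G,az+90,40,az,fl); pre=P.copy();pre[:3,3]-=P[:3,2]*.10
  print(fl);rows(T,pre,24)
  safe=pose([.46,.17,.26],az+90,0,az,fl);rows(T,safe,24)
E
```

```text
[[ 0.2944 -0.9557 -0.0006  0.1911]
 [-0.9557 -0.2944  0.0016 -0.6208]
 [-0.0017  0.0001 -1.      0.2406]
 [ 0.      0.      0.      1.    ]]
[0.565  0.2204 0.1035]
1
N 24 dp cm [-3.61, 3.27, 2.25] rot [-0.0029, -0.0429, 0.1179] deg/row 7.19
path [[0.149, -0.596, 0.218], [0.017, -0.445, 0.147], [-0.033, -0.242, 0.111], [0.015, -0.035, 0.109], [0.152, 0.126, 0.131], [0.348, 0.203, 0.162]]
N 24 dp cm [-3.6, 3.8, -0.08] rot [0.0001, 0.0, 0.1252] deg/row 7.17
path [[0.144, -0.598, 0.241], [-0.004, -0.453, 0.245], [-0.065, -0.255, 0.248], [-0.024, -0.051, 0.251], [0.111, 0.107, 0.255], [0.304, 0.181, 0.258]]
-1
N 24 dp cm [-2.7, -2.26, 1.08] rot [0.029, -0.0019, -0.0055] deg/row 1.7
path [[0.205, -0.588, 0.23], [0.26, -0.457, 0.194], [0.316, -0.323, 0.169], [0.371, -0.187, 0.157], [0.424, -0.049, 0.155], [0.473, 0.089, 0.165]]
N 24 dp cm [-2.68, -2.22, -0.08] rot [-0.0, 0.0001, -0.0057] deg/row 0.33
path [[0.205, -0.589, 0.241], [0.256, -0.459, 0.245], [0.305, -0.329, 0.248], [0.35, -0.197, 0.251], [0.393, -0.064, 0.254], [0.432, 0.069, 0.258]]
```

```bash
python3 -m crank '{"dp":[[-1.8,-3.5,-0.2],[-1.8,-3.5,-0.2],[-1.8,-3.5,-0.2],[-1.8,-3.5,-0.2],[-1.8,-3.5,-0.2],[-1.8,-3.5,-0.2],[-1.8,-3.5,-0.2],[-1.8,-3.5,-0.2]],"delta_rot":[[0,0,0],[0,0,0],[0,0,0],[0,0,0],[0,0,0],[0,0,0],[0,0,0],[0,0,0]]}' 5
python3 -m crank '{"dp":[[-4,-2,0],[-4,-2,0],[-4,-2,0],[-4,-2,0],[-4,-2,0],[-4,-2,0],[-4,-2,0],[-4,-2,0]],"delta_rot":[[0,0,0],[0,0,0],[0,0,0],[0,0,0],[0,0,0],[0,0,0],[0,0,0],[0,0,0]]}'
python3 - <<'E'
from h import *
T,s=cur();print(T.round(3),s['time'],s['joint_positions'].round(2) if hasattr(s['joint_positions'],'round') else s['joint_positions'])
G=np.array([.565,.2204,.1035])
for t in(40,30):
  P=pose(G,115,t,25,-1); pre=P.copy();pre[:3,3]-=P[:3,2]*.10
  rows(T,pre,8);rows(T,pre,16)
E
```

```text
time: 0.9
position: [0.4173, -0.3997, 0.2573]
tool_rot: [2.527, -1.866, -0.001]
ft_force: [0.4, 0.6, -0.4]
grip_width: 0.575
time: 1.7
position: [0.4749, -0.0465, 0.2573]
tool_rot: [2.527, -1.866, 0.0]
ft_force: [1.4, -0.6, -0.0]
grip_width: 0.575
[[ 0.294 -0.956 -0.     0.475]
 [-0.956 -0.294 -0.    -0.046]
 [ 0.     0.    -1.     0.257]
 [ 0.     0.     0.     1.   ]] 1.7 [ 0.64 -0.04 -0.58  1.82 -0.02  1.35 -1.2 ]
N 8 dp cm [-2.65, -1.09, 1.4] rot [0.0872, -0.0061, -0.0165] deg/row 5.1
path [[0.477, -0.018, 0.243], [0.481, 0.011, 0.231], [0.484, 0.041, 0.219], [0.488, 0.07, 0.208], [0.493, 0.101, 0.199], [0.497, 0.131, 0.192], [0.502, 0.162, 0.185], [0.507, 0.193, 0.18]]
N 16 dp cm [-1.32, -0.53, 0.71] rot [0.0436, -0.003, -0.0082] deg/row 2.55
path [[0.476, -0.032, 0.25], [0.479, -0.003, 0.237], [0.482, 0.026, 0.225], [0.486, 0.055, 0.214], [0.491, 0.085, 0.204], [0.495, 0.116, 0.195], [0.5, 0.147, 0.188], [0.504, 0.178, 0.182]]
N 8 dp cm [-2.67, -1.38, 1.21] rot [0.0654, -0.0046, -0.0168] deg/row 3.88
path [[0.48, -0.017, 0.245], [0.486, 0.013, 0.234], [0.492, 0.043, 0.224], [0.497, 0.074, 0.215], [0.503, 0.105, 0.207], [0.509, 0.136, 0.2], [0.514, 0.168, 0.195], [0.52, 0.199, 0.19]]
N 16 dp cm [-1.33, -0.69, 0.62] rot [0.0327, -0.0023, -0.0084] deg/row 1.94
path [[0.478, -0.032, 0.251], [0.483, -0.002, 0.24], [0.489, 0.028, 0.229], [0.494, 0.059, 0.219], [0.5, 0.089, 0.211], [0.506, 0.121, 0.204], [0.512, 0.152, 0.197], [0.517, 0.183, 0.192]]
```

```bash
python3 -m crank '{"dp":[[-2.65,-1.1,1.4],[-2.65,-1.1,1.4],[-2.65,-1.1,1.4],[-2.65,-1.1,1.4],[-2.65,-1.1,1.4],[-2.65,-1.1,1.4],[-2.65,-1.1,1.4],[-2.65,-1.1,1.4]],"delta_rot":[[0.087,-0.006,-0.016],[0.087,-0.006,-0.016],[0.087,-0.006,-0.016],[0.087,-0.006,-0.016],[0.087,-0.006,-0.016],[0.087,-0.006,-0.016],[0.087,-0.006,-0.016],[0.087,-0.006,-0.016]]}'
python3 - <<'E'
from h import *
T,s=cur();print(T.round(3),s['time'],np.round(s['joint_positions'],2))
G=np.array([.565,.2204,.1035])
P=pose(G,115,40,25,-1)
rows(T,P,8)
for n in('scene','top'):cv2.imwrite(f'pics/{n}1.png',ctrl.get_image(n))
a=cv2.imread('pics/scene1.png')[170:320,160:310];b=cv2.imread('pics/top1.png')[170:320,150:300]
cv2.imwrite('pics/p1.png',cv2.resize(np.hstack([a,b]),None,fx=2.6,fy=2.6,interpolation=cv2.INTER_CUBIC))
E
```

```text
time: 2.5
position: [0.5081, 0.1925, 0.1802]
tool_rot: [-2.112, 1.35, -0.492]
ft_force: [0.3, 0.5, 0.0]
grip_width: 0.571
[[ 0.42  -0.694  0.585  0.508]
 [-0.908 -0.32   0.271  0.192]
 [-0.001 -0.645 -0.765  0.18 ]
 [ 0.     0.     0.     1.   ]] 2.5 [ 0.15 -0.29 -0.47  2.35 -0.5   0.39 -1.1 ]
N 8 dp cm [-0.02, 0.01, 1.24] rot [-0.0003, -0.0002, -0.0004] deg/row 0.03
path [[0.515, 0.196, 0.171], [0.522, 0.199, 0.161], [0.529, 0.203, 0.151], [0.537, 0.206, 0.142], [0.544, 0.21, 0.132], [0.551, 0.213, 0.123], [0.558, 0.217, 0.113], [0.565, 0.22, 0.103]]
```

View pics/p1.png

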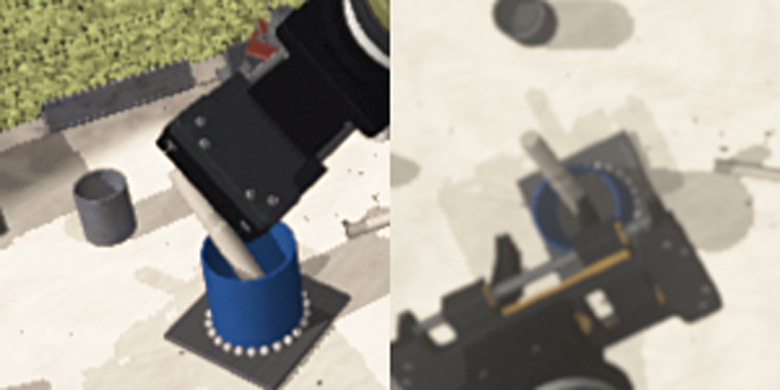

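```bash
python3 - <<'E'
from h import *
T,s=cur()
f=lambda n,uv:((np.array(uv)-([160,170] if n=='scene' else [150,170]))*2.6+([0,0] if n=='scene' else [390,0])).round(0).tolist()
tip=T[:3,3]+T[:3,2]*.019
for w in(.025,-.025):
  print([f(n,proj(n,tip+T[:3,0]*w)[0]) for n in('scene','top')])
u=np.array([.52,.2424,.819]);E=np.array([.578,.2265,.124])
for d in(0,.025,.054,.12):print(d,[f(n,proj(n,E-u*d)[0]) for n in('scene','top')], np.linalg.inv(T)@np.r_[E-u*d,1])
E
```

```text
[[270.0, 140.0], [584.0, 212.0]]
[[221.0, 184.0], [517.0, 243.0]]
0 [[178.0, 170.0], [530.0, 141.0]] [ 0.00245445 -0.02750773  0.09174412  1.        ]
0.025 [[198.0, 199.0], [545.0, 160.0]] [ 0.00244878 -0.00339372  0.09833682  1.        ]
0.054 [[220.0, 231.0], [561.0, 182.0]] [0.0024422  0.02457854 0.10598435 1.        ]
0.12 [[270.0, 304.0], [596.0, 227.0]] [0.00242724 0.08823952 0.12338907 1.        ]
```

```bash
python3 -m crank '{"dp":[[0.03,-0.04,1.23],[0.03,-0.04,1.23],[0.03,-0.04,1.23],[0.03,-0.04,1.23],[0.03,-0.04,1.23],[0.03,-0.04,1.23],[0.03,-0.04,1.23],[0.03,-0.04,1.23]],"delta_rot":[[0,0,0],[0,0,0],[0,0,0],[0,0,0],[0,0,0],[0,0,0],[0,0,0],[0,0,0]]}'
python3 - <<'E'
from h import *
T,s=cur();print(T.round(3),s['time'],np.round(s['joint_positions'],2))
for n in('scene','top'):cv2.imwrite(f'pics/{n}2.png',ctrl.get_image(n))
a=cv2.imread('pics/scene2.png')[170:320,160:310];b=cv2.imread('pics/top2.png')[170:320,150:300]
cv2.imwrite('pics/p2.png',cv2.resize(np.hstack([a,b]),None,fx=2.6,fy=2.6,interpolation=cv2.INTER_CUBIC))
E
```

```text
time: 3.4
position: [0.57, 0.216, 0.1068]
tool_rot: [-2.114, 1.355, -0.49]
ft_force: [-0.1, -0.4, 0.0]
grip_width: 0.572
[[ 0.418 -0.697  0.582  0.57 ]
 [-0.909 -0.32   0.269  0.216]
 [-0.001 -0.641 -0.767  0.107]
 [ 0.     0.     0.     1.   ]] 3.4 [ 0.25  0.03 -0.64  2.27 -0.1   0.15 -1.43]
```

View pics/p2.png

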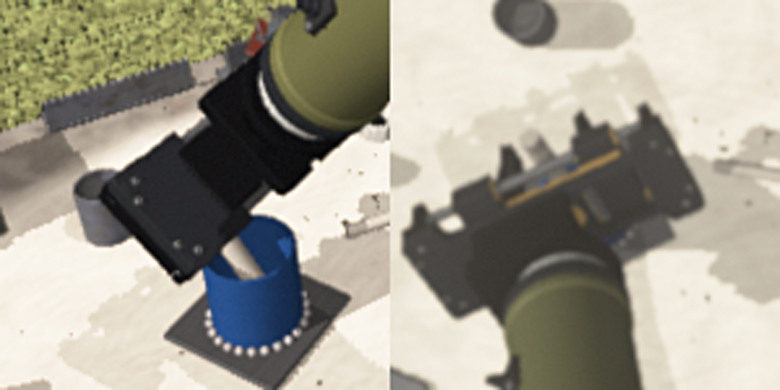

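The top view shows the bar end at (535,145), centred between the two fingers at (508,165) and (580,128). Closing.

```bash
python3 -m crank '{"dp":[[0,0,0],[0,0,0],[0,0,0],[0,0,0],[0,0,0],[0,0,0],[0,0,0],[0,0,0]],"delta_rot":[[0,0,0],[0,0,0],[0,0,0],[0,0,0],[0,0,0],[0,0,0],[0,0,0],[0,0,0]]}' 0 60
python3 - <<'E'
from h import *
T,s=cur();u=np.array([.52,.2424,.819]);print('tool-frame of u',T[:3,:3].T@u, s['qd'])
E
```

```text
time: 4.3
position: [0.5692, 0.2173, 0.1073]
tool_rot: [-2.114, 1.352, -0.49]
ft_force: [-0.2, 1.0, 0.9]
grip_width: 0.166
tool-frame of u [-0.00292136 -0.96576435 -0.25924786] [ 0.00020517  0.00212464 -0.00174642 -0.00193232 -0.00046241 -0.00124808
 -0.00094768]
```

```bash
python3 -m crank '{"dp":[[0,-0.3,-0.08],[0,-0.7,-0.19],[0,-1,-0.27],[0,-1,-0.27],[0,-1,-0.27],[0,-1,-0.27],[0,-1,-0.27],[0,-1,-0.27]],"delta_rot":[[0,0,0],[0,0,0],[0,0,0],[0,0,0],[0,0,0],[0,0,0],[0,0,0],[0,0,0]]}'
python3 - <<'E'
from h import *
T,s=cur();print(s['position'],np.round(s['joint_positions'],2))
for n in('scene',):cv2.imwrite(f'pics/{n}3.png',ctrl.get_image(n))
a=cv2.imread('pics/scene3.png')[120:320,160:360]
cv2.imwrite('pics/p3.png',cv2.resize(np.hstack([a]),None,fx=2.6,fy=2.6,interpolation=cv2.INTER_CUBIC))
E
```

```text
time: 5.1
position: [0.6074, 0.2347, 0.1674]
tool_rot: [-2.114, 1.353, -0.49]
ft_force: [-0.8, -0.5, -2.7]
grip_width: 0.166
[0.60742515 0.23465031 0.16739245] [ 0.24  0.02 -0.63  2.14 -0.06  0.29 -1.48]
```

View pics/p3.png

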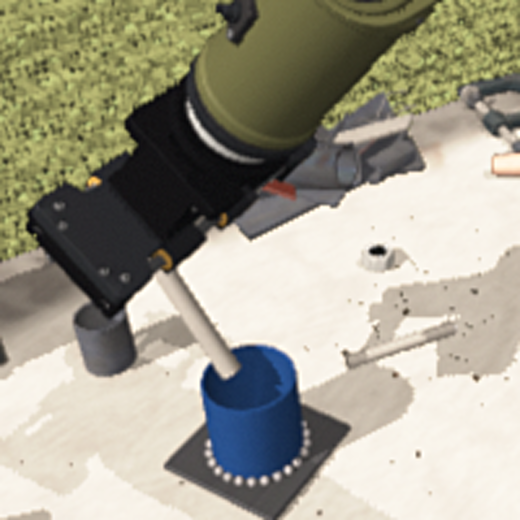

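The bar is following the grip: its lower end is now around the rim at (232,365) in the crop, and the pot hasn't moved. I'll keep drawing it out.

```bash
python3 -m crank '{"dp":[[0,-1,-0.27],[0,-1,-0.27],[0,-1,-0.27],[0,-1,-0.27],[0,-1,-0.6],[0,-0.96,-1.15],[0,-0.96,-1.15],[0,-0.96,-1.15]],"delta_rot":[[0,0,0],[0,0,0],[0,0,0],[0,0,0],[0,0,0],[0,0,0],[0,0,0],[0,0,0]]}'
python3 - <<'E'
from h import *
T,s=cur();print(s['position'],np.round(s['joint_positions'],2))
for n in('scene','top'):cv2.imwrite(f'pics/{n}4.png',ctrl.get_image(n))
a=cv2.imread('pics/scene4.png')[120:320,160:310];b=cv2.imread('pics/top4.png')[120:320,150:300]
cv2.imwrite('pics/p4.png',cv2.resize(np.hstack([a,b]),None,fx=2.6,fy=2.6,interpolation=cv2.INTER_CUBIC))
E
```

```text
time: 5.95
position: [0.632, 0.2461, 0.2576]
tool_rot: [-2.114, 1.352, -0.49]
ft_force: [0.2, 0.2, -3.2]
grip_width: 0.166
[0.6319699  0.2460539  0.25761368] [ 0.24 -0.03 -0.62  1.98 -0.11  0.49 -1.45]
```

View pics/p4.png

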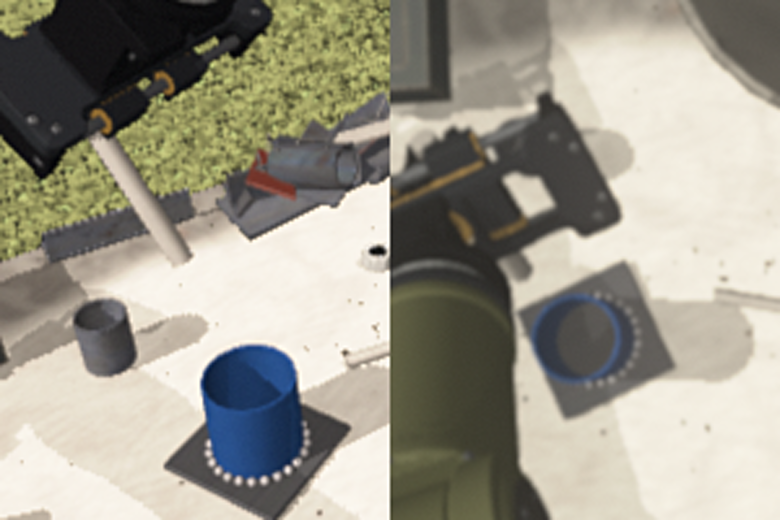

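```bash
python3 - <<'E'
from h import *
np.set_printoptions(precision=4,suppress=True)
T,s=cur()
L,g=tri((160+178/2.6,120+258/2.6),(150+(521-390)/2.6,120+268/2.6));print(L,g)
Lt=(np.linalg.inv(T)@np.r_[L,1])[:3];print('low end in tool',Lt,np.linalg.norm(Lt), 'ang',np.degrees(np.arctan2(Lt[2],Lt[1])))
bx=np.array([.5056,-.2188,.008]);yj=np.array([-.0998,.995,0]);
p=bx+yj*(-.062+.02+.115);p[2]=.15
P=pose(p,5.73,15,95.73+180,1);print(P)
for N in(16,24):rows(T,P,N)
E
```

```text
[0.577  0.2221 0.16  ] 0.0020362270274110477
low end in tool [-0.0015  0.1119  0.0368] 0.11776521051623892 ang 18.203835741658786
[[ 0.995   0.0964  0.0258  0.4983]
 [ 0.0998 -0.9611 -0.2575 -0.1462]
 [-0.      0.2588 -0.9659  0.15  ]
 [ 0.      0.      0.      1.    ]]
N 16 dp cm [0.47, 2.9, 0.06] rot [-0.0522, -0.0175, -0.0782] deg/row 5.48
path [[0.616, 0.233, 0.241], [0.582, 0.2, 0.207], [0.551, 0.158, 0.179], [0.525, 0.11, 0.158], [0.506, 0.056, 0.144], [0.493, -0.001, 0.137], [0.489, -0.06, 0.138], [0.493, -0.118, 0.144]]
N 24 dp cm [0.29, 1.94, 0.05] rot [-0.0348, -0.0117, -0.0521] deg/row 3.65
path [[0.622, 0.238, 0.247], [0.576, 0.193, 0.202], [0.538, 0.134, 0.168], [0.508, 0.065, 0.146], [0.492, -0.011, 0.137], [0.49, -0.089, 0.14]]
```

```bash
python3 - <<'E'
from h import *
T,s=cur()
P=pose([.498,-.146,.25],5.73,15,95.73+180,1)
rows(T,P,16)
from scipy.linalg import logm,expm
D=expm(np.real(logm(np.linalg.inv(T)@P))/16);X=T.copy()
for i in range(16):
  X=X@D;print((X@[0,.112,.035,1])[:3].round(3),end=' ')
E
```

```text
N 16 dp cm [0.61, 2.74, -0.56] rot [-0.0522, -0.0175, -0.0782] deg/row 5.48
path [[0.614, 0.231, 0.247], [0.577, 0.193, 0.225], [0.545, 0.148, 0.21], [0.518, 0.098, 0.202], [0.499, 0.044, 0.201], [0.488, -0.011, 0.207], [0.485, -0.067, 0.22], [0.492, -0.121, 0.239]]
[0.556 0.195 0.151] [0.537 0.168 0.144] [0.52  0.139 0.138] [0.504 0.109 0.135] [0.491 0.077 0.133] [0.48  0.045 0.134] [0.471 0.012 0.137] [ 0.465 -0.021  0.142] [ 0.462 -0.054  0.149] [ 0.461 -0.087  0.158] [ 0.463 -0.119  0.169] [ 0.467 -0.151  0.182] [ 0.474 -0.181  0.196] [ 0.483 -0.21   0.211] [ 0.495 -0.237  0.228] [ 0.51  -0.263  0.245]
```

Clear of everything, so I'll go. The rows stay the same throughout.

```bash
python3 -m crank '{"dp":[[0.61,2.74,-0.56],[0.61,2.74,-0.56],[0.61,2.74,-0.56],[0.61,2.74,-0.56],[0.61,2.74,-0.56],[0.61,2.74,-0.56],[0.61,2.74,-0.56],[0.61,2.74,-0.56]],"delta_rot":[[-0.052,-0.0175,-0.078],[-0.052,-0.0175,-0.078],[-0.052,-0.0175,-0.078],[-0.052,-0.0175,-0.078],[-0.052,-0.0175,-0.078],[-0.052,-0.0175,-0.078],[-0.052,-0.0175,-0.078],[-0.052,-0.0175,-0.078]]}'
python3 -m crank '{"dp":[[0.61,2.74,-0.56],[0.61,2.74,-0.56],[0.61,2.74,-0.56],[0.61,2.74,-0.56],[0.61,2.74,-0.56],[0.61,2.74,-0.56],[0.61,2.74,-0.56],[0.61,2.74,-0.56]],"delta_rot":[[-0.052,-0.0175,-0.078],[-0.052,-0.0175,-0.078],[-0.052,-0.0175,-0.078],[-0.052,-0.0175,-0.078],[-0.052,-0.0175,-0.078],[-0.052,-0.0175,-0.078],[-0.052,-0.0175,-0.078],[-0.052,-0.0175,-0.078]]}'
python3 - <<'E'
from h import *
T,s=cur();print(T.round(3),np.round(s['joint_positions'],2))
for n in('scene','top'):cv2.imwrite(f'pics/{n}5.png',ctrl.get_image(n))
a=cv2.imread('pics/scene5.png')[110:280,330:480];b=cv2.imread('pics/top5.png')[170:340,340:490]
cv2.imwrite('pics/p5.png',cv2.resize(np.hstack([a,b]),None,fx=2.6,fy=2.6,interpolation=cv2.INTER_CUBIC))
E
```

```text
time: 6.85
position: [0.5053, 0.0697, 0.196]
tool_rot: [-2.866, 0.732, -0.299]
ft_force: [-0.3, -0.4, -3.8]
grip_width: 0.166
time: 7.65
position: [0.4967, -0.1483, 0.2459]
tool_rot: [2.877, 0.145, 0.01]
ft_force: [0.3, -0.0, -3.0]
grip_width: 0.168
[[ 0.995  0.098  0.02   0.497]
 [ 0.1   -0.961 -0.258 -0.148]
 [-0.006  0.258 -0.966  0.246]
 [ 0.     0.     0.     1.   ]] [ 0.38  0.   -0.31  1.83  0.27  1.28  0.09]
```

View pics/p5.png

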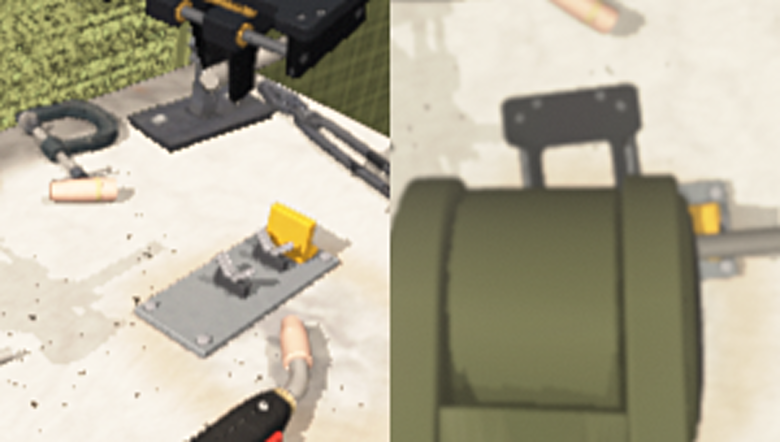

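```bash
python3 - <<'E'
import cv2,numpy as np
a=cv2.imread('pics/scene5.png')[100:180,370:490];b=cv2.imread('pics/top5.png')[220:300,440:560]
cv2.imwrite('pics/p5b.png',cv2.resize(np.vstack([a,b]),None,fx=4,fy=4,interpolation=cv2.INTER_CUBIC)[:,:480])
E
```

```text
(no output)
```

View pics/p5b.png

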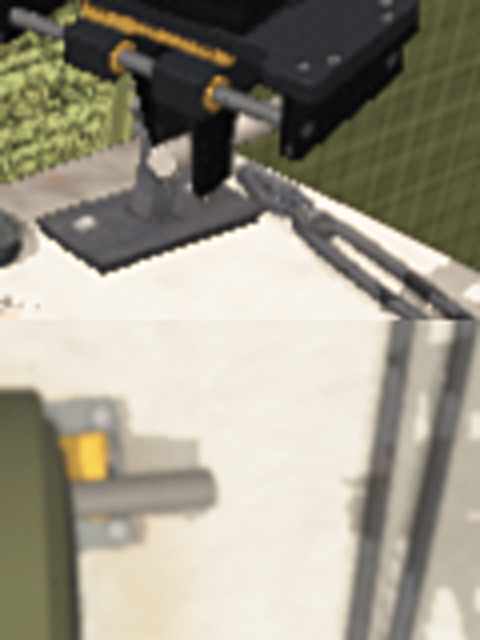

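```bash
python3 - <<'E'
from h import *
T,s=cur()
for q in([0,.112,.030,1],[0,.112,.0368,1],[0,-.024,-.0064,1],[0,-.0235,-.0077,1]):
  p=(T@q)[:3];print(p.round(3),proj('top',p).round(1),proj('scene',p).round(1))
# far end in top: row/col -> given on-axis ray
t,d=ray('top',(493,262.5));
for z in(.22,.23,.24,.25,.26):print(z,plane('top',(492,262.5),z).round(4), np.linalg.norm(plane('top',(492,262.5),z)-T[:3,3]).round(4))
print(tri((410.5,139.5),(0,0)) if 0 else plane('scene',(410.5,139.8),.25))
E
```

```text
[ 0.509 -0.265  0.247] [[490.  262.3]] [[452.8 119.6]]
[ 0.509 -0.267  0.24 ] [[489.5 262.1]] [[452.7 122.3]]
[ 0.496 -0.125  0.247] [[402.7 270.8]] [[409.1 139.8]]
[ 0.496 -0.125  0.248] [[402.9 270.9]] [[409.3 139.1]]
0.22 [[ 0.5084 -0.2785  0.22  ]] 0.1322
0.23 [[ 0.5085 -0.2746  0.23  ]] 0.1267
0.24 [[ 0.5087 -0.2707  0.24  ]] 0.1219
0.25 [[ 0.5089 -0.2669  0.25  ]] 0.1179
0.26 [[ 0.5091 -0.263   0.26  ]] 0.1148
[[ 0.48966221 -0.12188458  0.25      ]]
```

```bash
python3 -m crank '{"dp":[[0.01,-0.57,2.13],[0.01,-0.57,2.13],[0.01,-0.57,2.13],[0.01,-0.57,2.13],[0.01,-0.57,2.13],[0.01,-0.57,2.13],[0.01,-0.57,2.13],[0,-0.4,1.5]],"delta_rot":[[0,0,0],[0,0,0],[0,0,0],[0,0,0],[0,0,0],[0,0,0],[0,0,0],[0,0,0]]}'
python3 - <<'E'
from h import *
T,s=cur();print(T.round(3),np.round(s['joint_positions'],2))
for n in('scene','top'):cv2.imwrite(f'pics/{n}6.png',ctrl.get_image(n))
a=cv2.imread('pics/scene6.png')[150:260,360:500];b=cv2.imread('pics/top6.png')[210:320,370:510]
cv2.imwrite('pics/p6.png',cv2.resize(np.vstack([a]),None,fx=5,fy=5,interpolation=cv2.INTER_CUBIC))
cv2.imwrite('pics/p6b.png',cv2.resize(np.vstack([b]),None,fx=3,fy=3,interpolation=cv2.INTER_CUBIC))
E
```

```text
time: 8.55
position: [0.4955, -0.146, 0.0741]
tool_rot: [2.88, 0.141, 0.01]
ft_force: [0.2, 0.4, -3.1]
grip_width: 0.166
[[ 0.995  0.095  0.019  0.496]
 [ 0.097 -0.962 -0.255 -0.146]
 [-0.006  0.255 -0.967  0.074]
 [ 0.     0.     0.     1.   ]] [ 0.36  0.18 -0.32  2.02  0.38  0.95 -0.08]
```

View pics/p6.png

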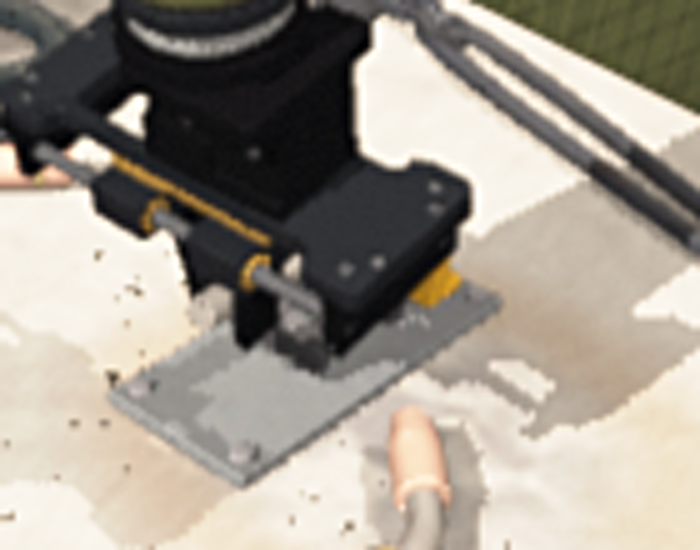

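View pics/p6b.png

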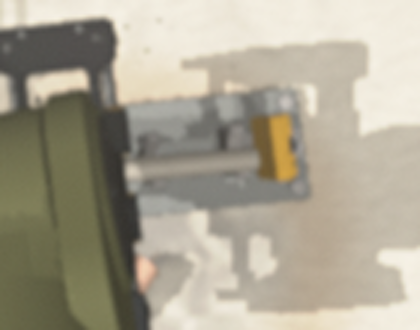

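```bash
python3 - <<'E'
from h import *
b=cv2.imread('pics/top6.png')[235:285,405:480]
cv2.imwrite('pics/p6c.png',cv2.resize(b,None,fx=8,fy=8,interpolation=cv2.INTER_CUBIC))
E
```

```text
(no output)
```

View pics/p6c.png

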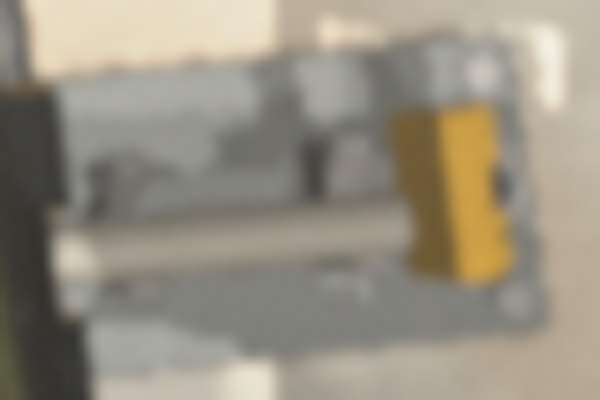

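```bash
python3 - <<'E'
from h import *
T,s=cur()
bx=np.array([.5056,-.2188,.008]);yj=np.array([-.0998,.995,0]);xj=np.array([.995,.0998,0])
J=lambda p:np.round([(p-bx)@xj,(p-bx)@yj],4)
f=lambda x,y:(405+x/8,235+y/8)
print('TCP',J(T[:3,3]))
for z in(.066,.074,.08):print(z,'end',J(plane('top',f(412,228),z)[0]),'mid',J(plane('top',f(150,242),z)[0]))
print('face top',J(plane('top',f(436,108),.054)[0]),J(plane('top',f(458,278),.054)[0]))
E
```

```text
TCP [-0.0038  0.0734]
0.066 end [-0.0068 -0.0474] mid [-0.0037  0.0186]
0.074 end [-0.0064 -0.0449] mid [-0.0033  0.0204]
0.08 end [-0.0061 -0.0431] mid [-0.003   0.0218]
face top [ 0.0221 -0.0612] [-0.021 -0.061]
```

```bash
python3 -m crank '{"dp":[[0.04,-0.02,0.36],[0.04,-0.02,0.36],[0.04,-0.02,0.36],[0.04,-0.02,0.36],[0.04,-0.02,0.36],[0.04,-0.02,0.36],[0.04,-0.02,0.36],[0.04,-0.02,0.36]],"delta_rot":[[0,0,-0.004],[0,0,-0.004],[0,0,-0.004],[0,0,-0.004],[0,0,-0.004],[0,0,-0.004],[0,0,-0.004],[0,0,-0.004]]}'
python3 - <<'E'
from h import *
b=ctrl.get_image('top')[235:285,405:480]
cv2.imwrite('pics/p7.png',cv2.resize(b,None,fx=8,fy=8,interpolation=cv2.INTER_CUBIC))
E
```

```text
time: 9.45
position: [0.5001, -0.1525, 0.0477]
tool_rot: [2.876, 0.188, 0.006]
ft_force: [0.1, -0.2, -2.7]
grip_width: 0.165
```

View pics/p7.png

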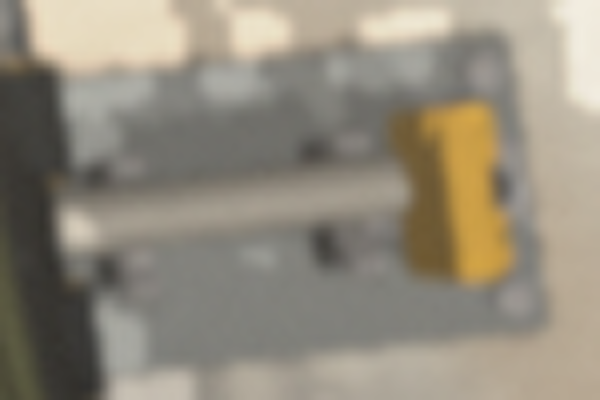

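The bar (rows ~188–217 in the crop) is centred between the tips of both saddles, and its end at column 410 is about 8 mm short of the stop face. I'll lower the last centimetre slowly.

```bash
python3 -m crank '{"dp":[[0,-0.03,0.12],[0,-0.03,0.12],[0,-0.03,0.12],[0,-0.03,0.12],[0,-0.03,0.12],[0,-0.03,0.12],[0,0,0],[0,0,0]],"delta_rot":[[0,0,0],[0,0,0],[0,0,0],[0,0,0],[0,0,0],[0,0,0],[0,0,0],[0,0,0]]}'
```

```text
time: 10.3
position: [0.4999, -0.1527, 0.0407]
tool_rot: [2.875, 0.187, 0.006]
ft_force: [-1.2, 0.8, -1.1]
grip_width: 0.167
```

```bash
python3 -m crank '{"dp":[[0,-0.02,0.08],[0,-0.02,0.08],[0,-0.02,0.08],[0,-0.02,0.08],[0,0,0],[0,0,0],[0,0,0],[0,0,0]],"delta_rot":[[0,0,0],[0,0,0],[0,0,0],[0,0,0],[0,0,0],[0,0,0],[0,0,0],[0,0,0]]}'
```

```text
time: 11.1
position: [0.5, -0.1526, 0.0379]
tool_rot: [2.875, 0.187, 0.006]
ft_force: [-3.6, 2.0, 5.8]
grip_width: 0.171
```

```bash
python3 -m crank '{"dp":[[0,0,0],[0,0,0],[0,0,0],[0,0,0],[0,0,0],[0,0,0],[0,0,0],[0,0,0]],"delta_rot":[[0,0,0],[0,0,0],[0,0,0],[0,0,0],[0,0,0],[0,0,0],[0,0,0],[0,0,0]]}' 2.6 
python3 - <<'E'
from h import *
b=ctrl.get_image('top');cv2.imwrite('pics/top8.png',b)
cv2.imwrite('pics/p8.png',cv2.resize(b[235:285,405:480],None,fx=8,fy=8,interpolation=cv2.INTER_CUBIC))
E
```

```text
time: 11.9
position: [0.5, -0.1526, 0.0373]
tool_rot: [2.876, 0.188, 0.006]
ft_force: [-0.4, -0.5, 0.3]
grip_width: 0.3
```

View pics/p8.png

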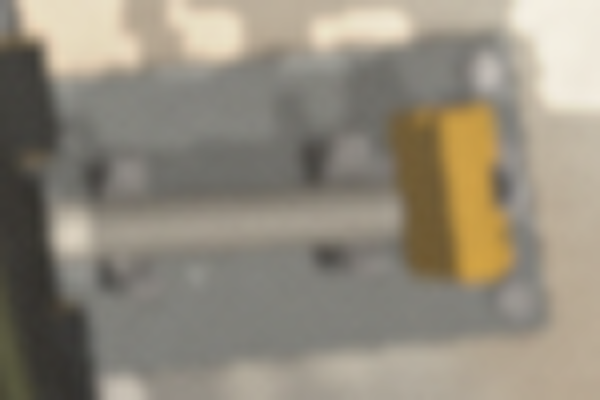

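```bash
python3 -m crank '{"dp":[[0,0,0],[0,0,0],[0,0,0],[0,0,0],[0,0,0],[0,0,0],[0,0,0],[0,0,0]],"delta_rot":[[0,0,0],[0,0,0],[0,0,0],[0,0,0],[0,0,0],[0,0,0],[0,0,0],[0,0,0]]}' 5
python3 - <<'E'
from h import *
b=ctrl.get_image('top');cv2.imwrite('pics/top9.png',b);a=ctrl.get_image('scene');cv2.imwrite('pics/scene9.png',a)
cv2.imwrite('pics/p9.png',cv2.resize(b[235:285,405:480],None,fx=8,fy=8,interpolation=cv2.INTER_CUBIC))
cv2.imwrite('pics/p9s.png',cv2.resize(a[160:260,370:490],None,fx=6,fy=6,interpolation=cv2.INTER_CUBIC))
E
```

```text
time: 12.75
position: [0.4999, -0.1526, 0.0373]
tool_rot: [2.876, 0.187, 0.006]
ft_force: [0.2, 0.2, 0.6]
grip_width: 0.573
```

View pics/p9.png

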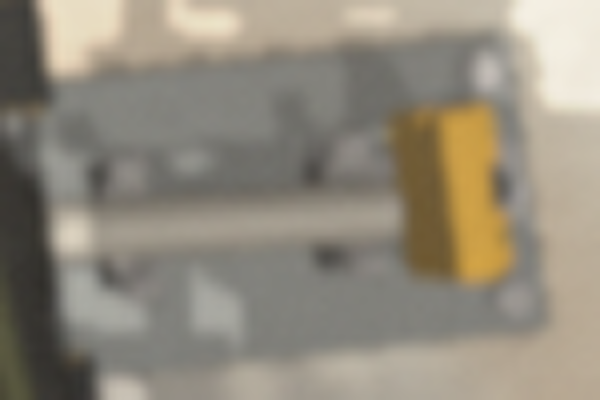

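View pics/p9s.png

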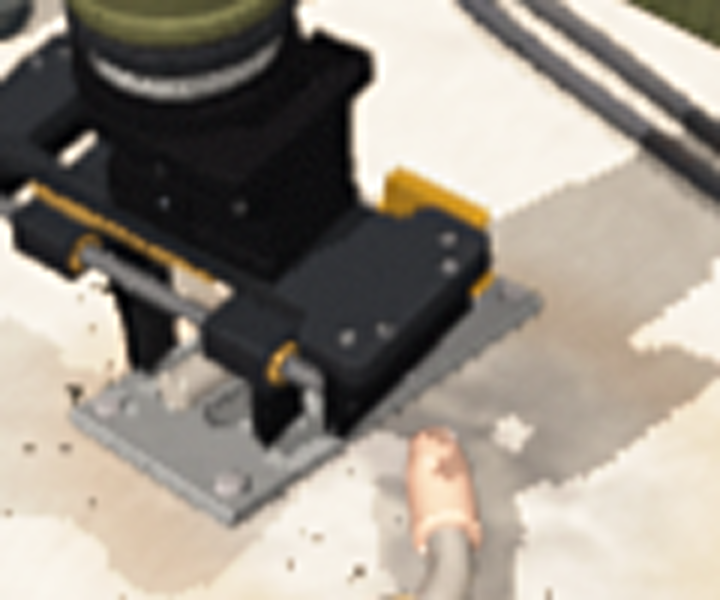

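```bash
python3 - <<'E'
from h import *
bx=np.array([.5056,-.2188,.008]);yj=np.array([-.0998,.995,0]);xj=np.array([.995,.0998,0])
J=lambda p:np.round([(p-bx)@xj,(p-bx)@yj],4)
for z in(.036,.045,.055):print(z,'far',J(plane('top',(405+403/8,235+217/8),z)[0]))
for z in(.016,.025,.036):print(z,'near',J(plane('scene',(370+180/6,160+388/6),z)[0]))
a=cv2.imread('pics/scene9.png');cv2.imwrite('pics/p9t.png',cv2.resize(a[200:250,375:435],None,fx=12,fy=12,interpolation=cv2.INTER_CUBIC))
E
```

```text
0.036 far [-0.0053 -0.0545]
0.045 far [-0.0049 -0.0518]
0.055 far [-0.0044 -0.0488]
0.016 near [0.0121 0.0675]
0.025 near [0.0056 0.0767]
0.036 near [-0.0024  0.0879]
```

View pics/p9t.png

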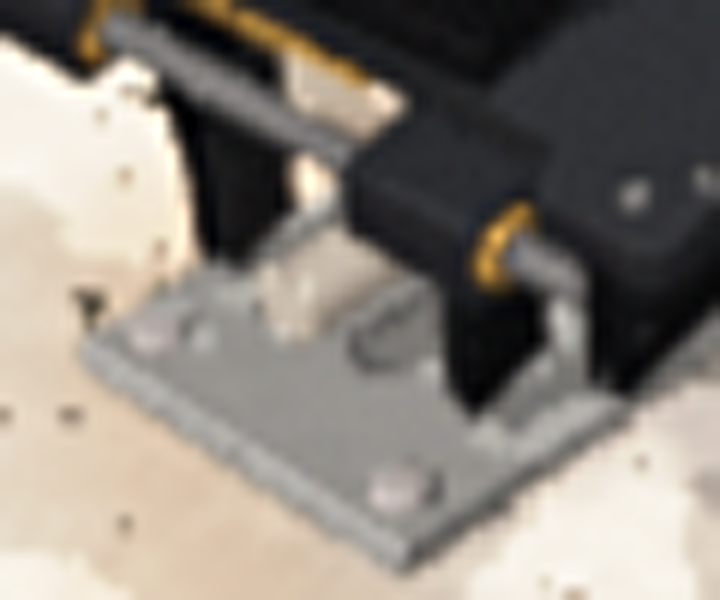

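```bash
python3 -m crank '{"dp":[[0,0.5,-1.93],[0,0.5,-1.93],[0,0.5,-1.93],[0,-1.62,-1.68],[0,-1.62,-1.68],[0,-1.62,-1.68],[0,-1.62,-1.68],[0,-1.62,-1.68]],"delta_rot":[[0,0,0],[0,0,0],[0,0,0],[0,0,0],[0,0,0],[0,0,0],[0,0,0],[0,0,0]]}'
python3 - <<'E'
from h import *
b=ctrl.get_image('top');cv2.imwrite('pics/top10.png',b);a=ctrl.get_image('scene');cv2.imwrite('pics/scene10.png',a)
cv2.imwrite('pics/p10.png',cv2.resize(b[225:300,370:490],None,fx=6,fy=6,interpolation=cv2.INTER_CUBIC))
cv2.imwrite('pics/p10s.png',cv2.resize(a[180:255,370:470],None,fx=8,fy=8,interpolation=cv2.INTER_CUBIC))
T,s=cur();print(T.round(3))
E
```

```text
time: 13.65
position: [0.4884, -0.0522, 0.158]
tool_rot: [2.875, 0.187, 0.006]
ft_force: [0.1, -0.7, -0.0]
grip_width: 0.575
[[ 0.991  0.131  0.026  0.49 ]
 [ 0.133 -0.958 -0.255 -0.05 ]
 [-0.009  0.256 -0.967  0.159]
 [ 0.     0.     0.     1.   ]]
```

View pics/p10.png

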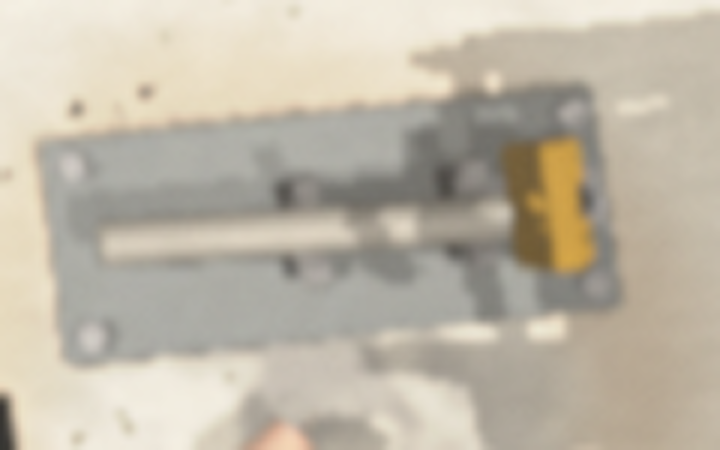

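View pics/p10s.png

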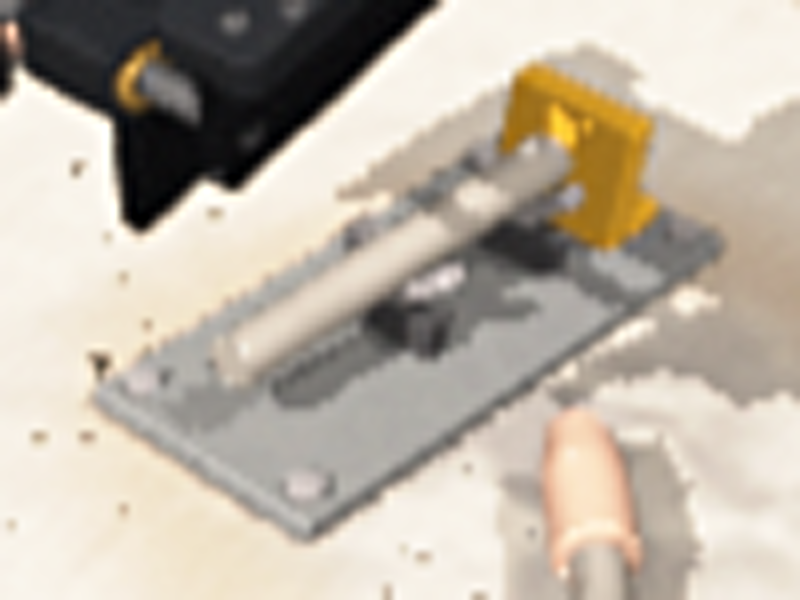

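```bash
python3 - <<'E'
from h import *
bx=np.array([.5056,-.2188,.008]);yj=np.array([-.0998,.995,0]);xj=np.array([.995,.0998,0])
J=lambda p:np.round([(p-bx)@xj,(p-bx)@yj,p[2]],4)
n,g=tri((399,225.25),(387,265.7));f,h=tri((439.5,199.4),(455.5,261.7))
print(J(n),g,J(f),h,np.linalg.norm(n-f))
E
```

```text
[0.0011 0.0868 0.0315] 0.0005672609709368724 [-0.0043 -0.0538  0.0397] 9.730784293130486e-05 0.14100234720603932
```

```bash
python3 - <<'E'
from h import *
bx=np.array([.5056,-.2188,.008]);yj=np.array([-.0998,.995,0])
T,s=cur()
p=bx+yj*.115;p[2]=.09
P=pose(p,5.73,0,0,1);print(P.round(3));rows(T,P,8)
p=bx+yj*.107;p[2]=.045;rows(P,pose(p,5.73,0,0,1),8)
E
```

```text
[[ 0.995  0.1    0.     0.494]
 [ 0.1   -0.995  0.    -0.104]
 [ 0.     0.    -1.     0.09 ]
 [ 0.     0.     0.     1.   ]]
N 8 dp cm [-0.03, 0.55, 0.96] rot [0.0324, 0.0006, 0.0043] deg/row 1.87
path [[0.491, -0.058, 0.151], [0.491, -0.065, 0.143], [0.492, -0.072, 0.135], [0.492, -0.079, 0.126], [0.493, -0.086, 0.118], [0.493, -0.092, 0.109], [0.494, -0.099, 0.099], [0.494, -0.104, 0.09]]
N 8 dp cm [-0.0, 0.1, 0.56] rot [0.0, 0.0, -0.0] deg/row 0.0
path [[0.494, -0.105, 0.084], [0.494, -0.106, 0.079], [0.494, -0.107, 0.073], [0.495, -0.108, 0.067], [0.495, -0.109, 0.062], [0.495, -0.11, 0.056], [0.495, -0.111, 0.051], [0.495, -0.112, 0.045]]
```

```bash
python3 -m crank '{"dp":[[-0.03,0.55,0.96],[-0.03,0.55,0.96],[-0.03,0.55,0.96],[-0.03,0.55,0.96],[-0.03,0.55,0.96],[-0.03,0.55,0.96],[-0.03,0.55,0.96],[-0.03,0.55,0.96]],"delta_rot":[[0.0324,0.0006,0.0043],[0.0324,0.0006,0.0043],[0.0324,0.0006,0.0043],[0.0324,0.0006,0.0043],[0.0324,0.0006,0.0043],[0.0324,0.0006,0.0043],[0.0324,0.0006,0.0043],[0.0324,0.0006,0.0043]]}' 0 10
python3 -m crank '{"dp":[[0,0,0.56],[0,0,0.56],[0,0,0.56],[0,0,0.56],[0,0,0.56],[0,0,0.56],[0,0,0.56],[0,0,0.56]],"delta_rot":[[0,0,0],[0,0,0],[0,0,0],[0,0,0],[0,0,0],[0,0,0],[0,0,0],[0,0,0]]}'
python3 - <<'E'
from h import *
b=ctrl.get_image('top');a=ctrl.get_image('scene')
cv2.imwrite('pics/p11.png',cv2.resize(b[225:300,370:490],None,fx=4,fy=4,interpolation=cv2.INTER_CUBIC))
cv2.imwrite('pics/p11s.png',cv2.resize(a[160:260,370:490],None,fx=6,fy=6,interpolation=cv2.INTER_CUBIC))
T,s=cur();print(T.round(4))
bx=np.array([.5056,-.2188,.008]);yj=np.array([-.0998,.995,0]);xj=np.array([.995,.0998,0]);p=T[:3,3];print((p-bx)@xj,(p-bx)@yj)
E
```

```text
time: 14.55
position: [0.4914, -0.1091, 0.0871]
tool_rot: [3.138, 0.147, -0.006]
ft_force: [0.4, -0.2, 0.8]
grip_width: 0.019
time: 15.35
position: [0.4919, -0.1076, 0.0429]
tool_rot: [3.137, 0.15, -0.005]
ft_force: [-0.3, -0.6, 0.4]
grip_width: 0.005
[[ 9.955e-01  9.510e-02 -4.800e-03  4.912e-01]
 [ 9.510e-02 -9.955e-01 -7.000e-04 -1.075e-01]
 [-4.800e-03  2.000e-04 -1.000e+00  4.240e-02]
 [ 0.000e+00  0.000e+00  0.000e+00  1.000e+00]]
-0.003252925573747451 0.11222774663116035
```

View pics/p11s.png

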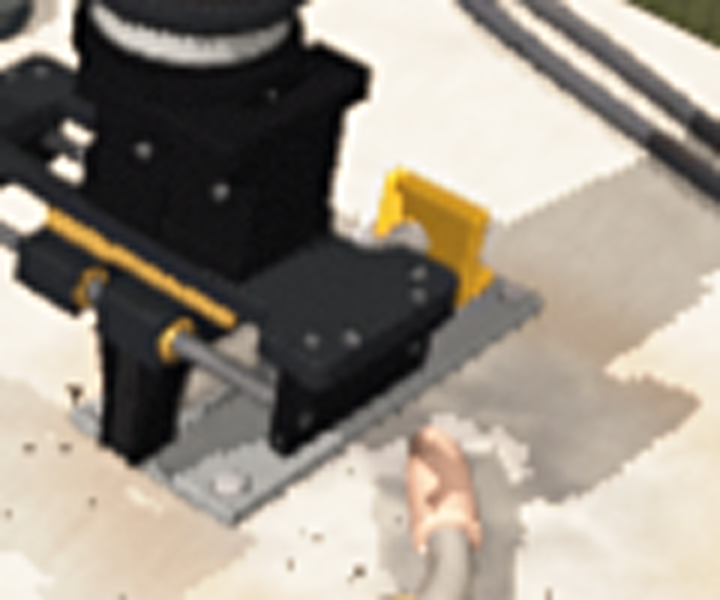

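View pics/p11.png

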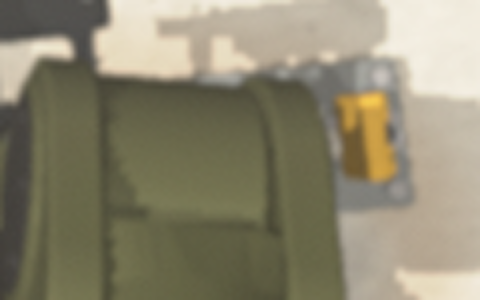

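```bash
python3 -m crank '{"dp":[[0.1,0.2,0],[0.1,0.2,0],[0.1,0.2,0],[0,0.2,0],[0,0.15,0],[0,0.15,0],[0,0.1,0],[0,0.1,0]],"delta_rot":[[0,0,0],[0,0,0],[0,0,0],[0,0,0],[0,0,0],[0,0,0],[0,0,0],[0,0,0]]}'
python3 -m crank '{"dp":[[0,0.05,0],[0,0.05,0],[0,0.05,0],[0,0.05,0],[0,0.05,0],[0,0.05,0],[0,0.05,0],[0,0.05,0]],"delta_rot":[[0,0,0],[0,0,0],[0,0,0],[0,0,0],[0,0,0],[0,0,0],[0,0,0],[0,0,0]]}'
```

```text
time: 16.25
position: [0.4959, -0.1199, 0.0433]
tool_rot: [3.138, 0.149, -0.006]
ft_force: [-1.3, 1.9, 0.6]
grip_width: 0.008
time: 17.05
position: [0.4964, -0.1242, 0.0433]
tool_rot: [3.137, 0.149, -0.005]
ft_force: [0.3, 3.3, 0.1]
grip_width: 0.006
```

```bash
python3 - <<'E'
from h import *
b=ctrl.get_image('top');a=ctrl.get_image('scene')
cv2.imwrite('pics/p12.png',cv2.resize(np.hstack([b[235:285,420:480],a[180:230,420:480]]),None,fx=6,fy=6,interpolation=cv2.INTER_CUBIC))
E
```

```text
(no output)
```

View pics/p12.png

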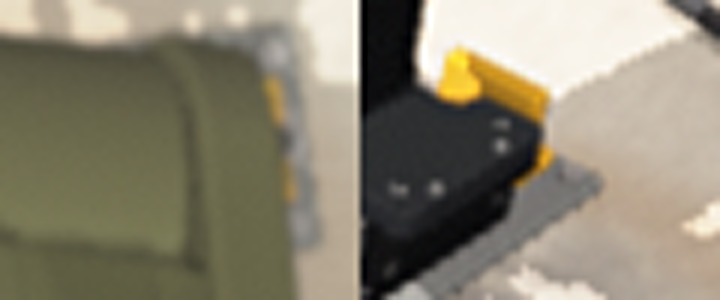

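```bash
python3 -m crank '{"dp":[[0,0.04,0],[0,0.04,0],[0,0.04,0],[0,0.04,0],[0,0,0],[0,0,0],[0,0,0],[0,0,0]],"delta_rot":[[0,0,0],[0,0,0],[0,0,0],[0,0,0],[0,0,0],[0,0,0],[0,0,0],[0,0,0]]}'
```

```text
time: 17.95
position: [0.4966, -0.1259, 0.0433]
tool_rot: [3.137, 0.149, -0.005]
ft_force: [0.4, 2.5, 0.2]
grip_width: 0.005
```

```bash
python3 -m crank '{"dp":[[0,0.03,0],[0,0.03,0],[0,0.03,0],[0,0.03,0],[0,0,0],[0,0,0],[0,0,0],[0,0,0]],"delta_rot":[[0,0,0],[0,0,0],[0,0,0],[0,0,0],[0,0,0],[0,0,0],[0,0,0],[0,0,0]]}'
```

```text
time: 18.75
position: [0.4967, -0.1271, 0.0433]
tool_rot: [3.137, 0.149, -0.005]
ft_force: [-0.4, 2.3, 0.4]
grip_width: 0.001
```

```bash
python3 -m crank '{"dp":[[0,0.04,0],[0,0.04,0],[0,0.04,0],[0,0.03,0],[0,0,0],[0,0,0],[0,0,0],[0,0,0]],"delta_rot":[[0,0,0],[0,0,0],[0,0,0],[0,0,0],[0,0,0],[0,0,0],[0,0,0],[0,0,0]]}'
```

```text
time: 19.55
position: [0.4968, -0.1286, 0.0433]
tool_rot: [3.137, 0.149, -0.005]
ft_force: [-0.7, 2.0, 0.6]
grip_width: 0.006
```

```bash
python3 -m crank '{"dp":[[0,0.03,0],[0,0.03,0],[0,0.02,0],[0,0.02,0],[0,0,0],[0,0,0],[0,0,0],[0,0,0]],"delta_rot":[[0,0,0],[0,0,0],[0,0,0],[0,0,0],[0,0,0],[0,0,0],[0,0,0],[0,0,0]]}'
```

```text
time: 20.35
position: [0.4969, -0.1292, 0.0433]
tool_rot: [3.137, 0.15, -0.005]
ft_force: [-1.4, 4.3, 0.6]
grip_width: 0.006
```

The force has risen to 4.3 N and the last step moved less than commanded, so the bar is probably touching the stop. I'll back off and look.

```bash
python3 -m crank '{"dp":[[0,-0.5,0],[0,-1.5,0],[0,-2,0],[0,-3,-1],[0,-3,-2],[0,-3,-2],[0,-2,-2],[0,0,0]],"delta_rot":[[0,0,0],[0,0,0],[0,0,0],[0,0,0],[0,0,0],[0,0,0],[0,0,0],[0,0,0]]}'
python3 - <<'E'
from h import *
b=ctrl.get_image('top');a=ctrl.get_image('scene')
cv2.imwrite('pics/top13.png',b);cv2.imwrite('pics/scene13.png',a)
cv2.imwrite('pics/p13.png',cv2.resize(b[225:300,370:490],None,fx=6,fy=6,interpolation=cv2.INTER_CUBIC))
cv2.imwrite('pics/p13s.png',cv2.resize(a[180:255,370:470],None,fx=8,fy=8,interpolation=cv2.INTER_CUBIC))
E
```

```text
time: 21.15
position: [0.4847, 0.0236, 0.1161]
tool_rot: [3.136, 0.158, 0.005]
ft_force: [0.9, -0.6, 0.5]
grip_width: 0.006
```

View pics/p13.png

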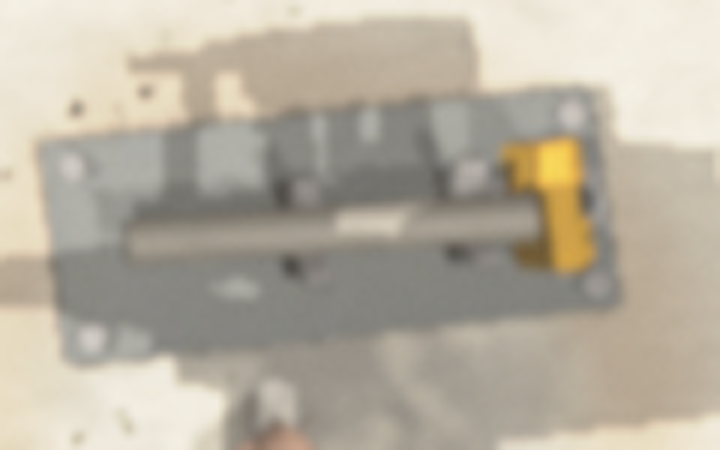

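View pics/p13s.png

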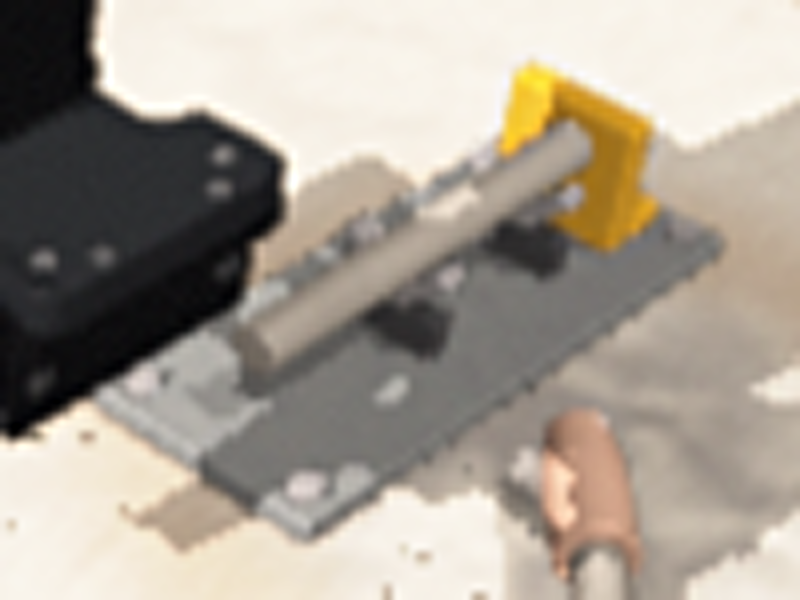

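```bash
python3 - <<'E'
from h import *
bx=np.array([.5056,-.2188,.008]);yj=np.array([-.0998,.995,0]);xj=np.array([.995,.0998,0])
J=lambda p:np.round([(p-bx)@xj,(p-bx)@yj,p[2]],4)
n,g=tri((370+258/8,180+350/8),(370+129/6,225+237/6));f,h=tri((370+580/8,180+147/8),(370+540/6,225+218/6))
print(J(n),g,J(f),h,np.linalg.norm(n-f))
c=(n+f)/2;print('c',J(c))
# where a seated butted bar would project
for y in(.078,-.062):
  for x in(-.002,.0007):
    p=bx+yj*y+xj*x;p[2]=.036;print(y,x,'top6x',((proj('top',p)[0]-[370,225])*6).round(0),'scene8x',((proj('scene',p)[0]-[370,180])*8).round(0))
E
```

```text
[0.0018 0.0763 0.0297] 0.002650016673274989 [-0.0051 -0.0641  0.0383] 0.0014023606841549437 0.14075013880094295
c [-0.0016  0.0061  0.034 ]
0.078 -0.002 top6x [131. 252.] scene8x [262. 342.]
0.078 0.0007 top6x [130. 244.] scene8x [255. 337.]
-0.062 -0.002 top6x [532. 211.] scene8x [564. 151.]
-0.062 0.0007 top6x [531. 203.] scene8x [556. 147.]
```

```bash
python3 - <<'E'
from h import *
T,s=cur();P=pose([.5074,-.2296,.116],5.73,0,0,1);rows(T,P,8)
E
```

```text
N 8 dp cm [-0.0, 3.13, -0.03] rot [0.0003, 0.0003, -0.0005] deg/row 0.04
path [[0.486, -0.012, 0.114], [0.489, -0.043, 0.114], [0.492, -0.074, 0.114], [0.495, -0.105, 0.115], [0.498, -0.136, 0.115], [0.501, -0.167, 0.115], [0.504, -0.198, 0.116], [0.507, -0.23, 0.116]]
```

```bash
python3 -m crank '{"dp":[[0,3.13,-0.03],[0,3.13,-0.03],[0,3.13,-0.03],[0,3.13,-0.03],[0,3.13,-0.03],[0,3.13,-0.03],[0,3.13,-0.03],[0,3.13,-0.03]],"delta_rot":[[0.0003,0.0003,0],[0.0003,0.0003,0],[0.0003,0.0003,0],[0.0003,0.0003,0],[0.0003,0.0003,0],[0.0003,0.0003,0],[0.0003,0.0003,0],[0.0003,0.0003,0]]}' 5
python3 - <<'E'
from h import *
T,s=cur();P=pose([.5074,-.2296,.042],5.73,0,0,1);rows(T,P,8)
E
```

```text
time: 22.05
position: [0.5048, -0.2325, 0.1137]
tool_rot: [-3.137, -0.145, 0.006]
ft_force: [-0.5, 0.8, -0.3]
grip_width: 0.557
N 8 dp cm [0.04, -0.03, 0.9] rot [-0.0002, 0.0005, -0.001] deg/row 0.06
path [[0.505, -0.232, 0.105], [0.505, -0.232, 0.096], [0.506, -0.231, 0.087], [0.506, -0.231, 0.078], [0.506, -0.231, 0.069], [0.507, -0.23, 0.06], [0.507, -0.23, 0.051], [0.507, -0.23, 0.042]]
```

```bash
python3 -m crank '{"dp":[[0.04,-0.03,0.9],[0.04,-0.03,0.9],[0.04,-0.03,0.9],[0.04,-0.03,0.9],[0.04,-0.03,0.9],[0.04,-0.03,0.9],[0.04,-0.03,0.9],[0.04,-0.03,0.9]],"delta_rot":[[0,0.0005,-0.001],[0,0.0005,-0.001],[0,0.0005,-0.001],[0,0.0005,-0.001],[0,0.0005,-0.001],[0,0.0005,-0.001],[0,0.0005,-0.001],[0,0.0005,-0.001]]}' 3.5
python3 - <<'E'
from h import *
T,s=cur();print(T.round(4),s['ft_force'].round(1))
b=ctrl.get_image('top');a=ctrl.get_image('scene')
cv2.imwrite('pics/p14s.png',cv2.resize(a[160:260,370:490],None,fx=5,fy=5,interpolation=cv2.INTER_CUBIC))
E
```

```text
time: 22.85
position: [0.5098, -0.2264, 0.0428]
tool_rot: [-3.136, -0.162, -0.005]
ft_force: [-1.6, 0.8, -0.1]
grip_width: 0.401
[[ 0.9946  0.1034  0.003   0.5098]
 [ 0.1034 -0.9946  0.0019 -0.2264]
 [ 0.0032 -0.0016 -1.      0.0428]
 [ 0.      0.      0.      1.    ]] [-1.6  0.8 -0.1]
```

View pics/p14s.png

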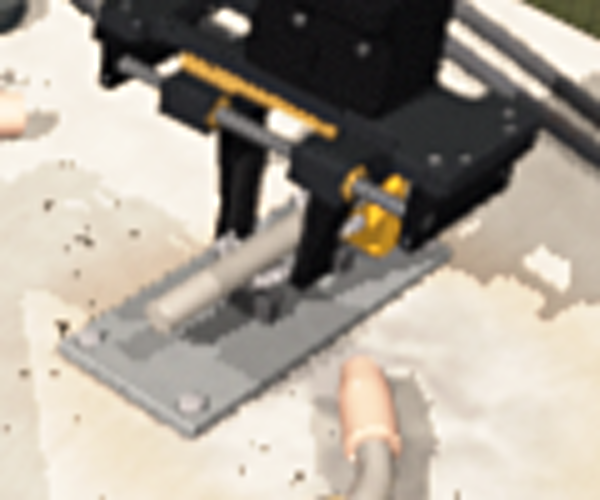

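```bash
python3 -m crank '{"dp":[[-0.13,0,0],[-0.13,0,0],[0,0,0],[0,0,0],[0,0,0],[0,0,0],[0,0,0],[0,0,0]],"delta_rot":[[0,0,0],[0,0,0],[0,0,0],[0,0,0],[0,0,0],[0,0,0],[0,0,0],[0,0,0]]}' 3
python3 -m crank '{"dp":[[0,0,0],[0,0,0],[0,0,0],[0,0,0],[0,0,0],[0,0,0],[0,0,0],[0,0,0]],"delta_rot":[[0,0,0],[0,0,0],[0,0,0],[0,0,0],[0,0,0],[0,0,0],[0,0,0],[0,0,0]]}' 0 8
```

```text
time: 23.75
position: [0.5071, -0.2268, 0.0436]
tool_rot: [-3.136, -0.162, -0.005]
ft_force: [0.4, -0.8, -0.3]
grip_width: 0.341
time: 24.55
position: [0.5059, -0.227, 0.0432]
tool_rot: [-3.135, -0.161, -0.001]
ft_force: [-5.2, 0.3, 1.0]
grip_width: 0.179
```

```bash
python3 -m crank '{"dp":[[-0.05,0,0.1],[0,0,0.1],[0,0,0.1],[0,0,0.1],[0,0,0],[0,0,0],[0,0,0],[0,0,0]],"delta_rot":[[0,0,0],[0,0,0],[0,0,0],[0,0,0],[0,0,0],[0,0,0],[0,0,0],[0,0,0]]}'
```

```text
time: 25.35
position: [0.5055, -0.2273, 0.0405]
tool_rot: [-3.136, -0.161, -0.001]
ft_force: [-8.9, -0.4, 9.9]
grip_width: 0.178
```

```bash
python3 -m crank '{"dp":[[0,0,0],[0,0,0],[0,0,0],[0,0,0],[0,0,-1.5],[0,0,-3],[0,0,-3],[0,0,-1]],"delta_rot":[[0,0,0],[0,0,0],[0,0,0],[0,0,0],[0,0,0],[0,0,0],[0,0,0],[0,0,0]]}' 4
python3 -m crank '{"dp":[[0,-1,-2],[0,-3,-2],[0,-4,-1],[0,-4,0],[0,-4,0],[0,-4,0],[0,-2,0],[0,0,0]],"delta_rot":[[0,0,0],[0,0,0],[0,0,0],[0,0,0],[0,0,0],[0,0,0],[0,0,0],[0,0,0]]}'
python3 - <<'E'
from h import *
b=ctrl.get_image('top');a=ctrl.get_image('scene')
cv2.imwrite('pics/top15.png',b);cv2.imwrite('pics/scene15.png',a)
cv2.imwrite('pics/p15.png',cv2.resize(b[225:300,370:490],None,fx=6,fy=6,interpolation=cv2.INTER_CUBIC))
cv2.imwrite('pics/p15s.png',cv2.resize(a[180:255,370:470],None,fx=8,fy=8,interpolation=cv2.INTER_CUBIC))
E
```

```text
time: 26.15
position: [0.5088, -0.2278, 0.129]
tool_rot: [3.136, 0.162, 0.014]
ft_force: [0.4, 0.2, -0.7]
grip_width: 0.458
time: 26.95
position: [0.4832, -0.0045, 0.1752]
tool_rot: [-3.134, -0.172, -0.005]
ft_force: [0.3, -0.1, -1.3]
grip_width: 0.46
```

View pics/p15.png

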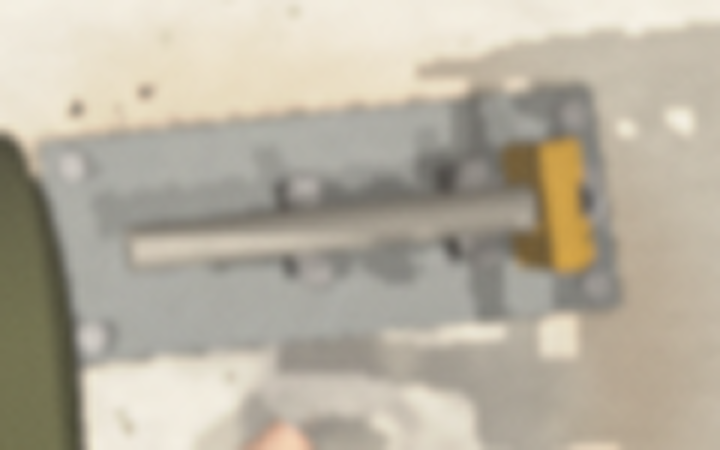

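View pics/p15s.png

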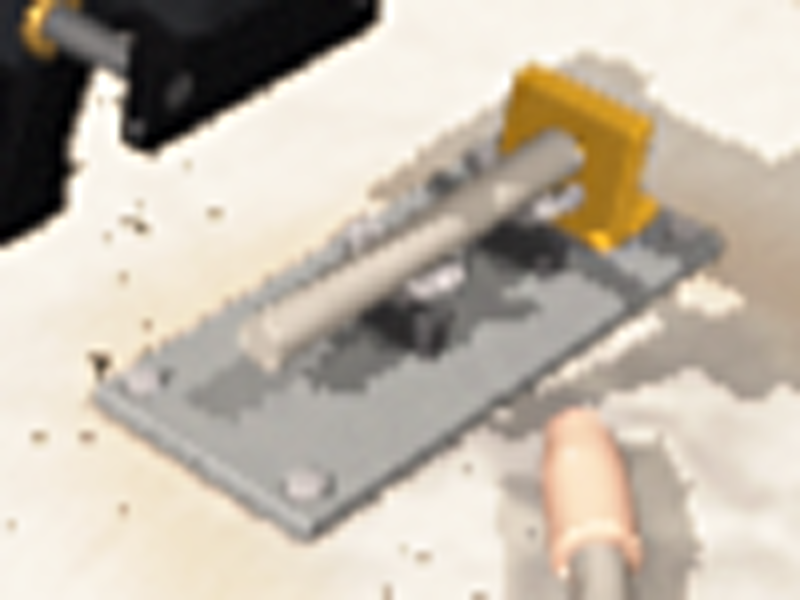

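The bar is now parallel to the rest. Its ends are at (130,248) and (533,208) in the crop, against about (131,248) and (532,207) predicted for a seated, butted bar. I'll do one gentle push to confirm it's against the stop.

```bash
python3 -m crank '{"dp":[[0,1.19,1.63],[0,1.19,1.63],[0,1.19,1.63],[0,1.19,1.63],[0,1.19,1.63],[0,1.19,1.63],[0,1.19,1.63],[0,1.19,1.63]],"delta_rot":[[0,0,0.001],[0,0,0.001],[0,0,0.001],[0,0,0.001],[0,0,0.001],[0,0,0.001],[0,0,0.001],[0,0,0.001]]}' 0 10
python3 - <<'E'
from h import *
bx=np.array([.5056,-.2188,.008]);yj=np.array([-.0998,.995,0]);xj=np.array([.995,.0998,0])
T,s=cur();p=T[:3,3];print(p.round(4),((p-bx)@xj).round(4),((p-bx)@yj).round(4),T.round(3)[:,:2].tolist())
E
```

```text
time: 27.85
position: [0.4931, -0.1057, 0.0435]
tool_rot: [-3.137, -0.144, -0.004]
ft_force: [-0.5, 0.4, -0.9]
grip_width: 0.002
[ 0.4931 -0.1057  0.0435] -0.0011 0.1137 [[0.996, 0.092], [0.092, -0.996], [0.003, -0.001], [0.0, 0.0]]
```

Earlier contact was at about y = 0.090, so I'll go to about 0.0925 first and then creep.

```bash
python3 -m crank '{"dp":[[0,0.4,0],[0,0.5,0],[0,0.4,0],[0,0.4,0],[0,0.3,0],[0,0.1,0],[0,0,0],[0,0,0]],"delta_rot":[[0,0,0],[0,0,0],[0,0,0],[0,0,0],[0,0,0],[0,0,0],[0,0,0],[0,0,0]]}'
python3 -m crank '{"dp":[[0,0.04,0],[0,0.04,0],[0,0.03,0],[0,0.03,0],[0,0,0],[0,0,0],[0,0,0],[0,0,0]],"delta_rot":[[0,0,0],[0,0,0],[0,0,0],[0,0,0],[0,0,0],[0,0,0],[0,0,0],[0,0,0]]}'
```

```text
time: 28.65
position: [0.4954, -0.1234, 0.0444]
tool_rot: [-3.136, -0.15, -0.005]
ft_force: [1.0, 0.7, 0.3]
grip_width: 0.001
time: 29.45
position: [0.4956, -0.1251, 0.0443]
tool_rot: [-3.136, -0.149, -0.005]
ft_force: [-0.5, -0.0, -0.1]
grip_width: 0.003
```

```bash
python3 -m crank '{"dp":[[0,0.07,0],[0,0.07,0],[0,0.06,0],[0,0.05,0],[0,0.05,0],[0,0,0],[0,0,0],[0,0,0]],"delta_rot":[[0,0,0],[0,0,0],[0,0,0],[0,0,0],[0,0,0],[0,0,0],[0,0,0],[0,0,0]]}'
```

```text
time: 30.25
position: [0.4958, -0.1281, 0.0443]
tool_rot: [-3.136, -0.149, -0.005]
ft_force: [-0.2, -0.2, 0.5]
grip_width: 0.009
```

```bash
python3 -m crank '{"dp":[[0,0.03,0],[0,0.03,0],[0,0.03,0],[0,0.03,0],[0,0,0],[0,0,0],[0,0,0],[0,0,0]],"delta_rot":[[0,0,0],[0,0,0],[0,0,0],[0,0,0],[0,0,0],[0,0,0],[0,0,0],[0,0,0]]}'
```

```text
time: 31.05
position: [0.4959, -0.1292, 0.0443]
tool_rot: [-3.136, -0.149, -0.005]
ft_force: [-0.3, 0.8, 0.5]
grip_width: 0.01
```

```bash
python3 -m crank '{"dp":[[0,0.04,0],[0,0.04,0],[0,0.03,0],[0,0.02,0],[0,0.02,0],[0,0,0],[0,0,0],[0,0,0]],"delta_rot":[[0,0,0],[0,0,0],[0,0,0],[0,0,0],[0,0,0],[0,0,0],[0,0,0],[0,0,0]]}'
```

```text
time: 31.85
position: [0.496, -0.1295, 0.0442]
tool_rot: [-3.135, -0.15, -0.004]
ft_force: [-1.0, 5.7, 1.7]
grip_width: 0.006
```

At 5.7 N the tool moved 0.3 mm of the 1.5 mm commanded. That's well above the ~2.3 N sliding friction and below the stop's 12 N, so the bar is butted. Backing off and checking.

```bash
python3 -m crank '{"dp":[[0,-0.5,0],[0,-1.5,0],[0,-2.5,0],[0,-3,-1],[0,-3,-2],[0,-3,-2],[0,-2,-2],[0,0,0]],"delta_rot":[[0,0,0],[0,0,0],[0,0,0],[0,0,0],[0,0,0],[0,0,0],[0,0,0],[0,0,0]]}'
python3 - <<'E'
from h import *
b=ctrl.get_image('top');a=ctrl.get_image('scene')
cv2.imwrite('pics/top16.png',b);cv2.imwrite('pics/scene16.png',a)
b0=cv2.imread('pics/top0.png')
cv2.imwrite('pics/p16.png',cv2.resize(np.vstack([b0[230:290,380:490],b[230:290,380:490]]),None,fx=5,fy=5,interpolation=cv2.INTER_CUBIC)[:600])
cv2.imwrite('pics/p16s.png',a)
E
```

```text
time: 32.65
position: [0.4828, 0.0271, 0.1173]
tool_rot: [-3.136, -0.158, -0.014]
ft_force: [0.1, -0.2, -0.1]
grip_width: 0.006
```

View pics/p16.png

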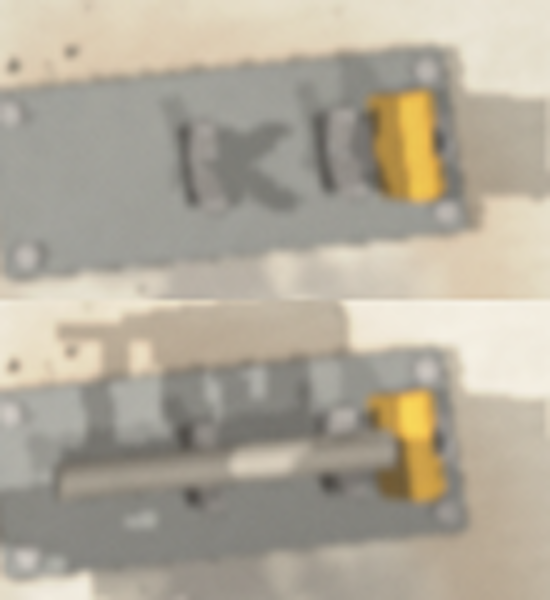

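View pics/p16s.png

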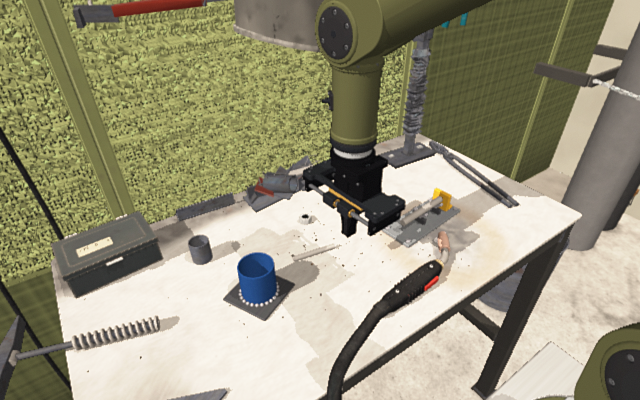

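The stop is in the same place as at the start (columns 370–440 in the crop). The bar lies parallel in both saddles and ends at the stop face, and the pot, tube and nut are unmoved. Handing in.

```bash
python3 - <<'E'
from h import *
print(ctrl.close_job())
E
```

```text
the job is handed in; nothing more can be done
None
```

I drew the bar out of the pot, laid it in both V saddles and slid it against the yellow stop. I handed the job in just after the last check at 32.65 s; the hand-in gives no verdict.

- **Saddles:** At first the bar lay about 0.05 rad skewed, its stop-side end riding up one slope of the saddle nearest the stop. I re-gripped it between the saddles and pressed it down. In the last top view it ran parallel to the rest to about 0.01 rad, with both ends within about 1 px of where a seated, butted bar should appear. I did not re-measure its height after that.
- **Stop:** The final push reached 5.7 N, with 0.3 mm of the 1.5 mm commanded step made, so I took it as butted (sliding took about 2.3 N; the stop holds about 12 N). The stop shows no visible shift from the first picture.
- **Everything else:** The pot is upright in its place. By eye the tube and nut are where they were. I did not measure the nozzle, but the gripper worked well clear of it. The gripper was clear of everything.
- **Disagreement:** The two cameras differed by about 3–5 mm sideways on the rest and the pot. I relied on the top view; the scene view was off by the same few millimetres in its usual direction.

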